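Pack a tin of brown wax from the feed rack into the finishing case

ROBOT

A 6-joint arm with a two-finger parallel gripper is mounted at the origin on the work surface. World frame = base frame: x ahead of the robot, y to its left, z up, the work surface at z = 0. Lengths are in m, angles in degrees, forces in N, time in s.
With the tool pointing down it reaches from about 0.35 to 0.875 m from the base axis. Payload 4.2 kg.
Tool frame: the origin (TCP) lies midway between the tips of the shut fingers; the grasp point (between the pads) lies 19 mm behind it (r.pinch_z is the distance from the TCP to the grasp point, in m); z points along the fingers, y is the line along which they close (so a half turn about z gives the same grasp; the last joint's range is limited). The gripper opens to 87 mm and grips with 3 to 60 N. Pads are 19 mm wide; open, the fingers measure 117 mm over their backs; the gripper's body (75 mm by 190 mm) begins 51 mm behind the grasp point.
Start: joints at [-50.959, 22.042, 0.453, 0, -68.411, -14.817], TCP at [0.256, -0.57, 0.223] pointing down, gripper open.
Joint ranges: [-179.83, 179.83], [-69.29, 118.12], [-61.27, 80.66], [-181.25, 117.63], [-171.15, -9.14], [-177.46, 177.46]. Speed limits (degrees/s): [159.86, 159.86, 180, 180, 180, 180].

INTERFACE

Orientations are given as a 3x3 rotation matrix whose columns are the frame's x, y, z axes.
In Python, from station import r, imaging, models gives the robot as it stands. The module is installed in compiled form; this text tells all that it offers.
- The arm moves only by the tool apply_moves, never from a script. Its argument "moves" is a list of rows, each a list of 2 entries, a list of its own where there are three numbers: the shift along the tool's x, y, z in m, then the turn about the tool's z in degrees. A call has 1 to 5 rows; each row shifts and turns the commanded pose from where the row before left it, along the tool's axes as they then stand; what a row does not reach is not made up. A row lasts 1/12 s, in which the tool goes at most 41.7 mm and 7.16 degrees, less where a joint would pass 70% of its speed; a pose out of reach is approached as far as the arm can. A call is refused whole if a number of a shift passes 0.0417 or a number of a turn 7.16, either way. A call with a gripper value outside its range is refused whole. "hand" is the finger opening in m, from 0 to 0.087, set as the call begins (left out, the last holds). The fingers move at their own pace and stop on an object; the grip force is fixed at half the most. Time passes only in rows, so rows that do not move let the fingers close. It gives the time, the measured TCP pose, the force, the opening and the grip force at its end, in the units of the state.
- r.sense(): the state, without advancing time (a new reading comes with each control period).
- imaging.capture(name): name is "side" or "top"; returns a dict with "frame" (420x560x3 uint8, blue, green, red), "intrinsics" (3x3 intrinsics, pixels), "eye" and "orientation" of the camera in the world. Camera axes: x right, y down, z forward; pixel columns grow to the right and rows downward; lengths in m; the calibration is good to about 2 mm. A picture is of the moment at which its call begins. There is no depth.
- r.finish_job(): hands the job in; it is judged then, once.
Trained networks look in a picture, given as the dict that the camera call returned (one of the last four; its "shot" number tells which), for a name from the list of things; names that differ only in an ending like _2 or _b are one class to them, and where a whole thing is asked for, a point or a joint stands for the part that bears it (a point fixed in the world has none). Each returns a list of dicts, best first, with "confidence" (0 to 1); they miss things now and then, are a little off and sometimes report something else, mostly with a low value. They report only what shows in the picture. A call takes as long as a camera call. They do not tell look-alikes from the thing itself.
- models.cut_out(picture, target): "region" (420x560 bool, what is visible of it) and "extent" ([left, top, width, height] as shares, 0 to 1, of the picture: columns of its width, rows of its height, round what is visible of it).
- models.place_of(picture, target): "at" ([column, row] as shares, 0 to 1, of the picture: columns of its width, rows of its height: a listed point, or the origin of a listed thing).
The state is a dict: "time_s": time; "joints": joint angles; "joint_velocities": joint speeds; "effort": joint torques, N m; "tcp_pos": TCP position; "ee_rot": TCP orientation; "wrist_force": force on the tool from outside, world axes, zero at the start; "moment": the same for the moment, N m; "gripper_width": opening from 0.0 (shut) to 1.0 (fully open); "gripper_force": force on a finger pad.
Only numpy, scipy, OpenCV 4.12 (cv2) and the standard library are available. Lean on these libraries where they do the work, as an engineer would, in place of code of your own. Each camera call takes 0.05 s, during which the arm holds its last target. There are 200 camera calls.

TASK

Take the front tin of brown wax out of its sloping feed rack so that the two behind roll forward, and set it gently on its rim on the cradle in the black finishing case while the lid is still open. Then fold the stiff lid down, without slamming it, until it is fully closed. Leave the green tins alone.

Things in the scene. Friction and masses are not known exactly. Their poses are not given: they have to be found in the camera images.
- brown1: Brown tin of wax, brass lid at one end: rigid disc 72 mm in diameter, 44 mm thick, 0.15 to 0.31 kg, standing on its rim like a wheel. Origin at its centre; y axis = the disc's axis, level and across the lane (flat faces at y = -22 and 22 mm); x and z turn as it rolls. The front one of the brown lane at the start: the one to take. Its flat faces are the grasp, 44 mm apart, from a tilted tool.
- brown2: Brown tin of wax, brass lid at one end: rigid disc 72 mm in diameter, 44 mm thick, 0.15 to 0.31 kg, standing on its rim like a wheel. Origin at its centre; y axis = the disc's axis, level and across the lane (flat faces at y = -22 and 22 mm); x and z turn as it rolls. Second in the brown lane at the start.
- brown3: Brown tin of wax, brass lid at one end: rigid disc 72 mm in diameter, 44 mm thick, 0.15 to 0.31 kg, standing on its rim like a wheel. Origin at its centre; y axis = the disc's axis, level and across the lane (flat faces at y = -22 and 22 mm); x and z turn as it rolls. Third in the brown lane at the start.
- green1: Green tin of wax, steel lid at one end: rigid disc 72 mm in diameter, 44 mm thick, 0.15 to 0.31 kg, standing on its rim like a wheel. Origin at its centre; y axis = the disc's axis, level and across the lane (flat faces at y = -22 and 22 mm); x and z turn as it rolls. Front of the green lane: leave alone.
- green2: Green tin of wax, steel lid at one end: rigid disc 72 mm in diameter, 44 mm thick, 0.15 to 0.31 kg, standing on its rim like a wheel. Origin at its centre; y axis = the disc's axis, level and across the lane (flat faces at y = -22 and 22 mm); x and z turn as it rolls. Second in the green lane: leave alone.
- green3: Green tin of wax, steel lid at one end: rigid disc 72 mm in diameter, 44 mm thick, 0.15 to 0.31 kg, standing on its rim like a wheel. Origin at its centre; y axis = the disc's axis, level and across the lane (flat faces at y = -22 and 22 mm); x and z turn as it rolls. Third in the green lane: leave alone.
- rack_brown: Sloped feed rack with one lane of brown tins. Fixed. Origin on the table under the lane's front end; x points up the lane, away from the robot, z up. The lane floor, 62 mm wide, is 36 mm high at x = 0, rises towards +x at 0.22 rad and ends at x = 210 mm; guides 12 mm high stand 25 to 31 mm either side of y = 0. Tins roll down freely when the one ahead goes.
- rack_green: Sloped feed rack with one lane of green tins. Fixed. Origin on the table under the lane's front end; x points up the lane, away from the robot, z up. The lane floor, 62 mm wide, is 36 mm high at x = 0, rises towards +x at 0.22 rad and ends at x = 210 mm; guides 12 mm high stand 25 to 31 mm either side of y = 0. The two racks and the case stand in any order.
- rack_brown_seat0 (a point): Centre of the front tin's place in the brown lane (8 mm in front of the rack's origin, z = 71 mm; axes as the rack). A wooden stop 6 mm thick holds the tin: its top inner edge is 28 mm in front of and 23 mm below this point. Beside this place nothing stands higher than the guides, 23 mm below this point.
- rack_brown_seat1 (a point): Centre of the second tin's place in the brown lane, 70 mm behind and 16 mm above the first. The third place is as far again behind this one.
- rack_brown_wire (a point): Middle of the front cross wire of the empty upper tier (6 mm steel wire, 84 mm long across the lane), 6 mm in front of and 111 mm above the front tin's centre, so a vertical tool cannot come down on it; one leaning 28 to 45 degrees, fingers pointing down and away from the robot, comes in under it. The tier runs back from here over the lane.
- case: Black finishing case: shallow tray, deep hinged lid. Fixed. Origin on the table under the hinge line at the tray's far edge; x points away from the tray and the robot, y along the hinge, z up. Tray from x = -132 to 0 mm, 192 mm wide, rim 36 mm high, walls 6 mm, inner floor at z = 6 mm. A brush handle and a cork strip are fixed along its ends (|y| over 70 mm, up to 18 mm high).
- case_cradle (a point): Middle of the cradle, on the tray's inner floor (x = -66, z = 6 mm in the case). Axes as the case. Two ribs 84 mm long in y, 6 mm wide, 8 mm high, have their inner faces 26 mm either side of it in x; the tin stands on its rim on the floor between them (centre 36 mm above this point), its axis along the case's y, wholly within the ribs' length.
- case_hinge (a point): Middle of the lid's hinge line (36 mm above the table), along the case's y. The lid is a shell 132 mm from hinge to free edge, 192 mm wide, 60 mm deep (panel 6 mm); closed, its top is 96 mm above the table. Open, it leans up behind the tray, hollow side towards the robot and partly over the tray.
- lid (a joint): Lid angle in rad: 0 closed, 1.57 upright, limit 1.8; starts at 1.3 to 1.55. A stiff hinge: the lid stays wherever it is left and needs about 3 to 6 N near its free edge to turn. It can be pushed shut by closed fingertips on the outside of its top panel, reached from behind.
- lid_edge (a point): Point on the outside of the lid's top panel, mid-width, 15 mm from the free edge: 117 mm from the hinge line along the lid and 60 mm out from it. Turns with the lid: z axis out of the panel (up when closed, away from the robot when open), -x axis to the free edge.
There are look-alikes about, which are no part of the job. Leave any orange or purple look-alike of the case alone.

How it is judged (in metres and radians):
On the way, in this order (a step that is already met when the one before it is completed fails the run):
1. the front brown tin is out of its lane and the two behind have rolled forward to the stop (distance between brown1 and rack_brown above 0.13 m and x of brown2 in the frame of rack_brown between -0.0199 and 0.0041 m and y of brown2 in the frame of rack_brown between -0.012 and 0.012 m and z of brown2 in the frame of rack_brown between 0.0611 and 0.0811 m and x of brown3 in the frame of rack_brown between 0.0504 and 0.0744 m and y of brown3 in the frame of rack_brown between -0.012 and 0.012 m and z of brown3 in the frame of rack_brown between 0.0768 and 0.0968 m), for 0.2 s.
2. that tin stands on its rim on the cradle, let go, with the lid still open (x of brown1 in the frame of case between -0.078 and -0.054 m and y of brown1 in the frame of case between -0.02 and 0.02 m and z of brown1 in the frame of case between 0.036 and 0.048 m and angle between the y axis of brown1 and the y axis of case, either way round below 0.25 rad and contact force between the fingers and brown1 below 0.1 N and linear speed of brown1 below 0.03 m/s and value of joint lid above 0.7 rad), for 0.2 s.
At the end, for the whole second after the job is handed in: First brown tin at rest on its rim on the cradle (centre within 12 mm in x, 20 mm in y, 6 mm in z; axis within 0.25 rad of the case's y); lid under 0.06 rad; the other two brown tins at rest in the first and second places of the lane (12 mm along and across, 10 mm in height) (x of brown1 in the frame of case between -0.078 and -0.054 m and y of brown1 in the frame of case between -0.02 and 0.02 m and z of brown1 in the frame of case between 0.036 and 0.048 m and angle between the y axis of brown1 and the y axis of case, either way round below 0.25 rad and x of brown2 in the frame of rack_brown between -0.0199 and 0.0041 m and y of brown2 in the frame of rack_brown between -0.012 and 0.012 m and z of brown2 in the frame of rack_brown between 0.0611 and 0.0811 m and x of brown3 in the frame of rack_brown between 0.0504 and 0.0744 m and y of brown3 in the frame of rack_brown between -0.012 and 0.012 m and z of brown3 in the frame of rack_brown between 0.0768 and 0.0968 m and value of joint lid below 0.06 rad and linear speed of each of brown1, brown2, brown3 below 0.02 m/s); the robot touches nothing.
It fails at once if a green tin is moved by more than 20 mm (distance of any of green1, green2, green3 from where it was at the start of the episode above 0.02 m).
It fails at once if the tin is dropped (moves at over 0.6 m/s while not held) (contact force between the fingers and brown1 below 0.1 N and linear speed of brown1 above 0.6 m/s).
It fails at once if the tin is pressed or struck against the case with more than 90 N (contact force between brown1 and case above 90 N).
It fails at once if the lid is slammed (closes faster than 2.5 rad/s) (velocity of joint lid below -2.5 rad/s).
It also fails if it takes over 64 s, if anything falls off the work surface, if the arm or the gripper's body presses on something with over 40 N, if the wrist force passes 120 N, or if a joint passes its speed limit or range.

## Working session

There is one attempt and no reset: what is moved stays moved. The work goes in short steps, Python scripts to look and compute and a tool call to move; the robot and the scene stay as the last step left them, time stands still between calls to the robot, and variables do not carry over. Pictures are saved under pics/ and viewed, at most 10 in all, crops included, and the job is handed in when it is done.

Besides the shell and the picture viewer there is one more tool, called in YAML: its name, and indented under it one key for each argument. apply_moves: Moves the arm, as the interface text tells. Its arguments: {"type":"object","properties":{"moves":{"type":"array"},"hand":{"type":"number"}},"required":["moves"]}

```bash
mkdir -p pics; python3 - <<'E'
from station import r, imaging, models
import cv2, numpy as np
s=r.sense(); print(s['time_s'],s['tcp_pos'],s['ee_rot'],s['gripper_width'])
for n in ("side","top"):
    p=imaging.capture(n); cv2.imwrite(f'pics/{n}0.png',p['frame'])
    print(n,p['intrinsics'],p['eye'],p['orientation'])
    for t in ["brown1","green1","rack_brown","rack_brown_seat0","rack_brown_seat1","rack_brown_wire","case","case_cradle","case_hinge","lid_edge","rack_green"]:
        print(t,[(np.round(np.array(d['at'])*[560,420],1).tolist(),round(d['confidence'],2)) for d in models.place_of(p,t)])
E
```

```text
0.0 [ 0.2562122  -0.56941672  0.22145716] [[-9.12002649e-01 -4.10183017e-01 -1.02953718e-03]
 [-4.10184285e-01  9.12000587e-01  1.94454992e-03]
 [ 1.41317160e-04  2.19573466e-03 -9.99997579e-01]] 1.0011024837283646
side [[467.20431532   0.         274.05090897]
 [  0.         467.20431532 216.79167983]
 [  0.           0.           1.        ]] [0.31978767 0.80658992 1.16068657] [[-0.97327974 -0.16858545  0.15590221]
 [-0.22904576  0.76086855 -0.60713845]
 [-0.01626638 -0.62662429 -0.77915172]]
brown1 [([237.9, 289.0], 0.88), ([213.7, 275.9], 0.67), ([185.9, 263.8], 0.62)]
green1 [([278.3, 166.7], 0.8), ([259.3, 162.8], 0.65), ([235.9, 151.5], 0.64), ([246.1, 225.7], 0.35)]
rack_brown [([240.0, 298.1], 0.81)]
rack_brown_seat0 [([215.4, 273.8], 0.57)]
rack_brown_seat1 [([215.4, 273.8], 0.57)]
rack_brown_wire [([239.4, 267.9], 0.94)]
case [([251.8, 234.9], 0.76), ([355.5, 170.4], 0.6), ([237.4, 151.3], 0.52), ([237.6, 285.1], 0.27)]
case_cradle [([270.6, 231.0], 0.76)]
case_hinge [([351.5, 161.4], 0.94), ([245.9, 226.3], 0.87)]
lid_edge [([390.1, 140.6], 0.92), ([235.5, 198.3], 0.67), 
[... 417 characters left out ...]
201.8, 158.0], 0.71)]
green1 [([359.0, 186.2], 0.72), ([363.0, 160.2], 0.72)]
rack_brown [([203.1, 180.2], 0.85), ([207.6, 130.9], 0.44)]
rack_brown_seat0 [([200.9, 181.9], 0.86), ([203.6, 158.7], 0.86), ([363.5, 134.8], 0.65)]
rack_brown_seat1 [([200.9, 181.9], 0.86), ([203.6, 158.7], 0.86), ([363.5, 134.8], 0.65)]
rack_brown_wire []
case [([395.4, 259.1], 0.82), ([158.7, 293.2], 0.73), ([280.6, 170.4], 0.65)]
case_cradle [([282.5, 193.7], 0.63)]
case_hinge [([152.5, 290.9], 0.83), ([396.5, 264.4], 0.59), ([277.5, 168.5], 0.57), ([362.4, 135.8], 0.28)]
lid_edge [([424.3, 304.2], 0.94), ([206.4, 130.5], 0.74), ([277.3, 154.0], 0.62), ([145.5, 335.1], 0.55)]
rack_green [([279.2, 170.1], 0.4)]
```

View pics/side0.png

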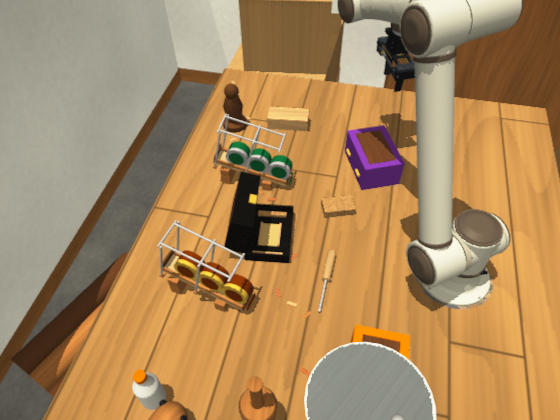

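View pics/top0.png

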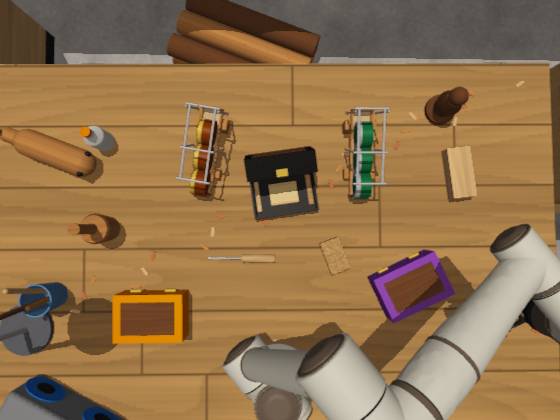

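The side view shows the black case at about (265,230), the brown rack with its front tin at (238,289), and the green rack at (260,155). The top view shows the case at (283,185), the front brown tin at (202,183), and green at (363,165).

Things that could be mistaken for the target:
- **Tins:** brown1 (202,183), brown2 (203,158), brown3 (206,131), all in the top view. I choose the one nearest the robot, (202,183).
- **Cases:** black (283,185), orange (150,316), purple (411,286). I choose the black one.

Next, close crops of both.

```bash
python3 - <<'E'
import cv2
a=cv2.imread('pics/side0.png')[165:315,150:310]; cv2.imwrite('pics/side0c.png',cv2.resize(a,None,fx=4,fy=4,interpolation=cv2.INTER_CUBIC))
a=cv2.imread('pics/top0.png')[95:230,170:330]; cv2.imwrite('pics/top0c.png',cv2.resize(a,None,fx=4,fy=4,interpolation=cv2.INTER_CUBIC))
E
```

```text
(no output)
```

View pics/side0c.png

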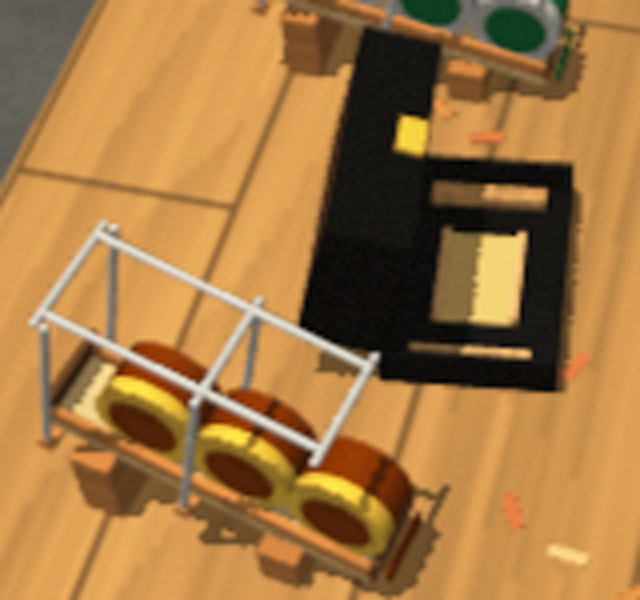

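View pics/top0c.png

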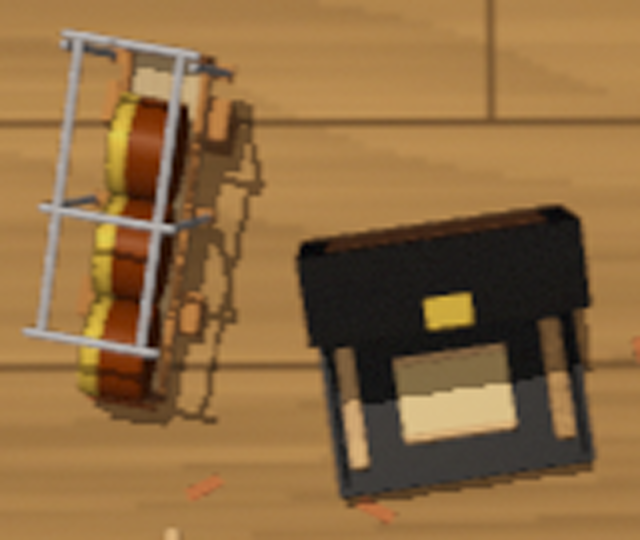

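The side crop shows the brass-faced brown tins, with the front one at crop (350,505). The front wire runs (317,456)–(375,360), and the cradle pad's corners are near (441,230), (525,232), (518,325) and (432,318). The top crop shows the front wire at (28,332)–(155,353) and the pad at (395,360), (507,345), (517,428), (403,443). The front brown tin and the black case are confirmed. Next I fit poses from both views.

```bash
cat > geo.py <<'E'
import numpy as np
from scipy.optimize import least_squares
C={'side':(np.array([[467.204,0,274.051],[0,467.204,216.792],[0,0,1]]),np.array([.31978767,.80658992,1.16068657]),np.array([[-0.97327974,-0.16858545,0.15590221],[-0.22904576,0.76086855,-0.60713845],[-0.01626638,-0.62662429,-0.77915172]])),
'top':(np.array([[451.791,0,281.981],[0,451.791,203.652],[0,0,1]]),np.array([.450220,-.000152,1.36789]),np.array([[-0.00679026,-0.99883436,0.04778936],[-0.99990464,0.00620732,-0.01233598],[0.01202495,-0.04786856,-0.99878126]]))}
def proj(c,X):
    K,e,R=C[c]; p=(np.atleast_2d(X)-e)@R@K.T; return p[:,:2]/p[:,2:]
def tri(px):
    A=[];b=[]
    for c,u in px.items():
        K,e,R=C[c]; d=R@np.linalg.inv(K)@[*u,1]; d/=np.linalg.norm(d); P=np.eye(3)-np.outer(d,d); A.append(P); b.append(P@e)
    return np.linalg.lstsq(np.vstack(A),np.hstack(b),rcond=None)[0]
off={'side':(150,165),'top':(170,95)}
def un(c,u): return (np.array(u)+.5)/4-.5+off[c]
def Rz(a): return np.array([[np.cos(a),-np.sin(a),0],[np.sin(a),np.cos(a),0],[0,0,1]])
def W(q,X): return np.atleast_2d(X)@Rz(q[2]).T+[q[0],q[1],0]
E
cat > fit.py <<'E'
from geo import *
obs_r=[((-.014,.042,.182),'side',(317,458)),((-.014,-.042,.182),'side',(376,358)),((-.014,.042,.182),'top',(26,331)),((-.014,-.042,.182),'top',(157,353))]
for c,u in (('side',(346,408)),('top',(91.5,342))): pass
print('wire mid tri',tri({'side':un('side',(346,408)),'top':un('top',(91.5,342))}))
obs_c=[((-.098,.042,.014),'side',(518,326)),((-.098,-.042,.014),'side',(527,231)),((-.034,.042,.014),'side',(431,319)),
((-.098,.042,.014),'top',(403,444)),((-.098,-.042,.014),'top',(518,428)),
((-.132,.096,.036),'side',(560,388)),((-.132,-.096,.036),'side',(573,165)),((-.132,.096,.036),'top',(345,496)),((-.132,-.096,.036),'top',(592,462))]
print('pad tri',tri({'side':un('side',(479,276)),'top':un('top',(456,394))}))
def fit(obs,q0):
    f=lambda q:np.concatenate([proj(c,W(q,X))[0]-un(c,u) for X,c,u in obs])
    s=least_squares(f,q0,loss='soft_l1'); print(s.x[:2],np.degrees(s.x[2]));print(f(s.x).reshape(-1,2).round(1).tolist()); return s.x
qr=fit(obs_r,[.5,.25,-.15]); qc=fit(obs_c,[.65,0,.13])
# tin centres predicted
for i,n in enumerate(('seat0','seat1')):
    P=W(qr,(-.008+.07*i,0,.071+.016*i)); print(n,P,proj('side',P),proj('top',P))
print('cradle ctr',W(qc,(-.066,0,.042)))
lid=[((.132,.06,.096),'top',(300,252)),((.132,.06,-.096),'top',(577,208)),((.132,0,.096),'top',(309,346)),((.132,0,-.096),'top',(588,307)),((.132,.06,-.096),'side',(362,28)),((.132,0,-.096),'side',(438,44))]
def LP(t,d,h,y): return W(qc,(-d*np.cos(t)+h*np.sin(t),y,.036+d*np.sin(t)+h*np.cos(t)))
g=lambda t:np.concatenate([proj(c,LP(t[0],*X))[0]-un(c,u) for X,c,u in lid])
s=least_squares(g,[1.4],loss='soft_l1'); print('lid',s.x,g(s.x).reshape(-1,2).round(1).tolist())
print('lid_edge',LP(s.x[0],.117,.06,0))
E
python3 fit.py
```

```text
wire mid tri [0.57041707 0.21971525 0.18374602]
pad tri [ 0.54777745 -0.02191464  0.0107623 ]
[0.58416684 0.21652391] -10.161935167681584
[[-0.2, 1.2], [0.1, -0.3], [1.0, 0.0], [-0.2, -0.1]]
[ 0.6123646  -0.01038405] 8.14813053259073
[[-0.1, -0.7], [-0.1, 1.1], [0.5, -0.3], [0.2, -0.0], [-0.8, -0.2], [-0.5, -4.6], [0.5, 0.4], [-1.8, 0.8], [0.8, -0.4]]
seat0 [[0.57629234 0.21793535 0.071     ]] [[237.6554599  288.64559474]] [[200.39361654 181.91159561]]
seat1 [[0.64519425 0.2055852  0.087     ]] [[213.76055913 276.73344284]] [[203.83965432 157.22770692]]
cradle ctr [[ 0.54703087 -0.01973842  0.042     ]]
lid [1.34453514] [[-2.1, 0.9], [0.3, 1.4], [-0.8, -0.3], [0.4, -1.1], [-0.8, 0.3], [0.2, 0.5]]
lid_edge [[ 0.64426275 -0.00581693  0.16347803]]
```

apply_moves:
  moves:
    - [[0, 0, 0], 7]
    - [[0, 0, 0], 7]
    - [[0, 0, -0.04], 0]
  hand: 0.087

```text
time_s: 1.45
tcp_pos: [0.2545, -0.5655, 0.2538]
ee_rot: [[-0.985, -0.172, -0.008], [-0.172, 0.985, 0.017], [0.005, 0.018, -1.0]]
wrist_force: [-0.0, -0.4, -2.0]
gripper_width: 0.997
gripper_force: 0.0
```

The fits agree to about 1 px, and the predicted seat0 projects onto the detected front tin. The rack is at (0.584, 0.217) with yaw −10.2°. The case is at (0.612, −0.010) with yaw 8.1°, and the lid is at about 1.34 rad. The moves can't tilt the tool directly, so I'll go high to a safe spot and push against the reach limit to see whether it leans.

apply_moves:
  moves:
    - [[-0.035, 0.018, -0.01], 0]
    - [[-0.035, 0.018, -0.01], 0]
    - [[-0.035, 0.018, -0.01], 0]
    - [[-0.035, 0.018, -0.01], 0]
    - [[-0.035, 0.018, -0.01], 0]

```text
time_s: 1.87
tcp_pos: [0.4138, -0.449, 0.3134]
ee_rot: [[-0.984, -0.177, 0.0], [-0.177, 0.984, -0.0], [-0.0, -0.0, -1.0]]
wrist_force: [0.2, -0.4, 1.2]
gripper_width: 0.999
gripper_force: 0.0
```

apply_moves:
  moves:
    - [[-0.035, 0.018, -0.01], 0]
    - [[-0.035, 0.018, -0.01], 0]
    - [[-0.035, 0.018, -0.01], 0]
    - [[-0.035, 0.018, -0.01], 0]
    - [[-0.035, 0.018, -0.01], 0]

```text
time_s: 2.28
tcp_pos: [0.5702, -0.3292, 0.3633]
ee_rot: [[-0.984, -0.178, 0.0], [-0.178, 0.984, -0.0], [-0.0, -0.0, -1.0]]
wrist_force: [1.5, -1.3, -0.1]
gripper_width: 1.001
gripper_force: 0.0
```

apply_moves:
  moves:
    - [[-0.035, 0.018, 0], 0]
    - [[-0.035, 0.018, 0], 0]
    - [[-0.035, 0.018, 0], 0]
    - [[-0.035, 0.018, 0], 0]
    - [[-0.035, 0.018, 0], 0]

```text
time_s: 2.7
tcp_pos: [0.7264, -0.2096, 0.3627]
ee_rot: [[-0.984, -0.178, 0.0], [-0.178, 0.984, -0.0], [-0.0, -0.0, -1.0]]
wrist_force: [1.1, -0.0, 0.2]
gripper_width: 1.0
gripper_force: 0.0
```

apply_moves:
  moves:
    - [[-0.035, 0.018, 0], 0]
    - [[-0.035, 0.018, 0], 0]
    - [[-0.03, 0, 0], 0]
    - [[-0.03, 0, 0], 0]
    - [[-0.03, 0, 0], 0]

```text
time_s: 3.12
tcp_pos: [0.8526, -0.1469, 0.3528]
ee_rot: [[-0.984, -0.177, 0.007], [-0.177, 0.984, -0.005], [-0.006, -0.006, -1.0]]
wrist_force: [15.9, -17.6, 35.9]
gripper_width: 0.996
gripper_force: 0.0
```

apply_moves:
  moves:
    - [[0, 0, 0], 0]
    - [[-0.019, -0.007, 0], 0]
    - [[-0.019, -0.007, 0], 0]
    - [[-0.019, -0.007, 0], 0]

```text
time_s: 3.45
tcp_pos: [0.8742, -0.1519, 0.3378]
ee_rot: [[-0.983, -0.176, 0.05], [-0.177, 0.984, -0.011], [-0.047, -0.02, -0.999]]
wrist_force: [0.5, 0.1, 0.2]
gripper_width: 1.0
gripper_force: 0.0
```

apply_moves:
  moves:
    - [[-0.019, -0.007, 0], 0]
    - [[-0.019, -0.007, 0], 0]
    - [[0, 0, 0], 0]

```text
time_s: 3.7
tcp_pos: [0.8883, -0.1537, 0.3215]
ee_rot: [[-0.982, -0.176, 0.067], [-0.178, 0.984, -0.015], [-0.063, -0.026, -0.998]]
wrist_force: [1.1, -0.0, -1.1]
gripper_width: 1.002
gripper_force: 0.0
```

It does lean under the reach limit, in the right direction. I'll push further, outward and up.

apply_moves:
  moves:
    - [[-0.03, -0.01, -0.02], 0]
    - [[-0.03, -0.01, -0.02], 0]
    - [[-0.03, -0.01, -0.02], 0]
    - [[-0.03, -0.01, -0.02], 0]
    - [[-0.03, -0.01, -0.02], 0]

```text
time_s: 4.12
tcp_pos: [0.9027, -0.151, 0.3668]
ee_rot: [[-0.968, -0.171, 0.181], [-0.181, 0.983, -0.042], [-0.171, -0.073, -0.983]]
wrist_force: [-0.2, -0.4, 0.3]
gripper_width: 0.998
gripper_force: 0.0
```

apply_moves:
  moves:
    - [[0, 0, 0], 0]
    - [[0, 0, 0], 0]

```text
time_s: 4.28
tcp_pos: [0.9024, -0.1508, 0.3664]
ee_rot: [[-0.969, -0.171, 0.18], [-0.181, 0.983, -0.041], [-0.169, -0.072, -0.983]]
wrist_force: [-0.0, 0.3, 0.2]
gripper_width: 1.002
gripper_force: 0.0
```

apply_moves:
  moves:
    - [[0.02, 0, 0], 0]
    - [[0.02, 0, 0], 0]
    - [[0.02, 0, 0], 0]
    - [[0.02, 0, 0], 0]
    - [[0, 0, 0], 0]

```text
time_s: 4.7
tcp_pos: [0.8283, -0.1656, 0.3531]
ee_rot: [[-0.97, -0.17, 0.172], [-0.18, 0.983, -0.041], [-0.162, -0.071, -0.984]]
wrist_force: [0.8, -1.1, 0.3]
gripper_width: 1.001
gripper_force: 0.0
```

The lean persists after backing off, now about 10°. I'll keep going until it is about 35°.

apply_moves:
  moves:
    - [[-0.035, 0.0, -0.02], 0]
    - [[-0.035, 0.0, -0.02], 0]
    - [[-0.03, 0, -0.025], 0]
    - [[-0.03, 0, -0.025], 0]
    - [[-0.03, 0, -0.025], 0]

```text
time_s: 5.12
tcp_pos: [0.8856, -0.1285, 0.4195]
ee_rot: [[-0.961, -0.169, 0.217], [-0.184, 0.982, -0.053], [-0.204, -0.09, -0.975]]
wrist_force: [2.4, -0.6, -2.2]
gripper_width: 0.999
gripper_force: 0.0
```

apply_moves:
  moves:
    - [[-0.03, 0, -0.025], 0]
    - [[-0.03, 0, -0.025], 0]
    - [[-0.03, 0, -0.025], 0]
    - [[-0.03, 0, -0.025], 0]
    - [[-0.03, 0, -0.025], 0]

```text
time_s: 5.53
tcp_pos: [0.8759, -0.0803, 0.5037]
ee_rot: [[-0.927, -0.156, 0.34], [-0.191, 0.979, -0.072], [-0.322, -0.132, -0.938]]
wrist_force: [0.4, -0.5, 0.5]
gripper_width: 1.0
gripper_force: 0.0
```

apply_moves:
  moves:
    - [[-0.03, 0, -0.025], 0]
    - [[-0.03, 0, -0.025], 0]
    - [[-0.03, 0, -0.025], 0]
    - [[-0.03, 0, -0.025], 0]
    - [[-0.03, 0, -0.025], 0]

```text
time_s: 5.95
tcp_pos: [0.8594, -0.0365, 0.5741]
ee_rot: [[-0.887, -0.142, 0.44], [-0.199, 0.976, -0.086], [-0.417, -0.163, -0.894]]
wrist_force: [-0.2, -0.1, -0.8]
gripper_width: 0.998
gripper_force: 0.0
```

apply_moves:
  moves:
    - [[-0.028, -0.012, -0.025], 0]
    - [[-0.028, -0.012, -0.025], 0]
    - [[-0.028, -0.012, -0.025], 0]
    - [[-0.028, -0.012, -0.025], 0]
    - [[-0.028, -0.012, -0.025], 0]

```text
time_s: 6.37
tcp_pos: [0.8282, -0.0534, 0.6515]
ee_rot: [[-0.834, -0.124, 0.538], [-0.208, 0.973, -0.099], [-0.512, -0.194, -0.837]]
wrist_force: [1.0, -0.4, 0.6]
gripper_width: 1.002
gripper_force: 0.0
```

apply_moves:
  moves:
    - [[-0.028, -0.012, -0.025], 0]
    - [[-0.028, -0.012, -0.025], 0]
    - [[-0.028, -0.012, -0.025], 0]
    - [[0, 0, 0], 0]

```text
time_s: 6.7
tcp_pos: [0.8022, -0.0602, 0.7018]
ee_rot: [[-0.794, -0.109, 0.598], [-0.214, 0.971, -0.107], [-0.569, -0.213, -0.795]]
wrist_force: [-1.9, -0.8, 1.7]
gripper_width: 0.993
gripper_force: 0.0
```

apply_moves:
  moves:
    - [[0.03, 0, 0], 7]
    - [[0.03, 0, 0], 7]
    - [[0.03, 0, 0], 7]
    - [[0.03, 0, 0], 0]
    - [[0, 0, 0], 0]

```text
time_s: 7.12
tcp_pos: [0.7348, -0.0665, 0.6409]
ee_rot: [[-0.815, 0.073, 0.575], [0.012, 0.994, -0.11], [-0.579, -0.083, -0.811]]
wrist_force: [1.7, -0.4, -1.1]
gripper_width: 1.0
gripper_force: 0.0
```

Lean is now 36° at azimuth −11°, as the lane needs. Next I work out the move to the pre-grasp.

```bash
cat > go.py <<'E'
import sys, numpy as np
from station import r
def go(T,ydir=None):
    s=r.sense(); R=np.array(s['ee_rot']); p=np.array(s['tcp_pos'])
    print('t',round(s['time_s'],2),'tcp',p.round(4),'z',R[:,2].round(3),'y',R[:,1].round(3),'w',round(s['gripper_width'],3),'F',np.round(s['wrist_force'],1))
    d=R.T@(np.array(T)-p); n=max(abs(d))/.04
    print('tool shift',d.round(4),'rows>=',round(np.linalg.norm(d)/.04,1))
    if ydir is not None:
        y=R.T@np.array(ydir); print('turn',np.degrees(np.arctan2(-y[0],y[1])).round(2))
    return R,p
if __name__=='__main__':
    back=float(sys.argv[1]); s=r.sense(); R=np.array(s['ee_rot'])
    G=np.array([.573,.2185,.077]); yl=[np.sin(np.radians(10.16)),np.cos(np.radians(10.16)),0]
    go(G+(.019-back)*R[:,2],yl)
E
python3 go.py .2
```

```text
t 7.12 tcp [ 0.7348 -0.0665  0.6409] z [ 0.575 -0.11  -0.811] y [ 0.073  0.994 -0.083] w 1.0 F [ 1.7 -0.4 -1.1]
tool shift [0.4617 0.3181 0.1522] rows>= 14.5
turn 7.61
```

apply_moves:
  moves:
    - [[0, 0, 0], 4]
    - [[0, 0, 0], 3.6]
    - [[0.0333, 0.017, 0.0101], 0]
    - [[0.0333, 0.017, 0.0101], 0]
    - [[0.0333, 0.017, 0.0101], 0]

```text
time_s: 7.53
tcp_pos: [0.6899, -0.0039, 0.5669]
ee_rot: [[-0.785, 0.181, 0.593], [0.146, 0.983, -0.107], [-0.603, 0.002, -0.798]]
wrist_force: [0.8, 0.2, 1.1]
gripper_width: 0.997
gripper_force: 0.0
```

apply_moves:
  moves:
    - [[0.0333, 0.017, 0.0101], 0]
    - [[0.0333, 0.017, 0.0101], 0]
    - [[0.0333, 0.017, 0.0101], 0]
    - [[0.0333, 0.017, 0.0101], 0]
    - [[0.0333, 0.017, 0.0101], 0]

```text
time_s: 7.95
tcp_pos: [0.6038, 0.099, 0.4267]
ee_rot: [[-0.785, 0.18, 0.593], [0.145, 0.984, -0.107], [-0.603, 0.002, -0.798]]
wrist_force: [0.1, 1.6, -0.2]
gripper_width: 0.997
gripper_force: 0.0
```

apply_moves:
  moves:
    - [[0.0333, 0.017, 0.0101], 0]
    - [[0.0333, 0.017, 0.0101], 0]
    - [[0.0333, 0.017, 0.0101], 0]
    - [[0.0333, 0.017, 0.0101], 0]
    - [[0.0333, 0.017, 0.0101], 0]

```text
time_s: 8.37
tcp_pos: [0.5282, 0.1887, 0.3058]
ee_rot: [[-0.817, 0.153, 0.555], [0.121, 0.988, -0.094], [-0.563, -0.01, -0.826]]
wrist_force: [-0.8, -0.6, -0.0]
gripper_width: 0.999
gripper_force: 0.0
```

```bash
python3 go.py .2
```

```text
t 8.37 tcp [0.5282 0.1887 0.3058] z [ 0.555 -0.094 -0.826] y [ 0.153  0.988 -0.01 ] w 0.999 F [-0.8 -0.6 -0. ]
tool shift [0.0959 0.0386 0.0301] rows>= 2.7
turn 1.44
```

```bash
python3 -c "
from station import r
print(r.sense()['joints'])"
```

```text
[ 4.68834037e+01 -2.59223869e-02 -3.74785554e+01  4.51849901e+01
 -4.14894782e+01 -1.77327661e+02]
```

apply_moves:
  moves:
    - [[0, 0, 0], 0]

```text
time_s: 8.45
tcp_pos: [0.5288, 0.1898, 0.3061]
ee_rot: [[-0.817, 0.154, 0.555], [0.123, 0.988, -0.093], [-0.563, -0.008, -0.826]]
wrist_force: [0.4, -0.5, -0.4]
gripper_width: 0.997
gripper_force: 0.0
```

```bash
python3 go.py .15
```

```text
t 8.45 tcp [0.5288 0.1898 0.3061] z [ 0.555 -0.093 -0.826] y [ 0.154  0.988 -0.008] w 0.997 F [ 0.4 -0.5 -0.4]
tool shift [0.0964 0.0369 0.0801] rows>= 3.3
turn 1.32
```

Joint 6 is at its limit, so I'll do a half turn, which gives an equivalent grasp. I test the sign first.

apply_moves:
  moves:
    - [[0, 0, -0.02], -7]
    - [[0, 0, 0], 0]

```text
time_s: 8.62
tcp_pos: [0.5195, 0.1917, 0.3286]
ee_rot: [[-0.825, 0.053, 0.562], [0.003, 0.996, -0.089], [-0.564, -0.072, -0.822]]
wrist_force: [0.8, 0.7, 1.1]
gripper_width: 0.998
gripper_force: 0.0
```

```bash
python3 -c "
from station import r
print(r.sense()['joints'])"
```

```text
[  48.73343205   -1.75116023  -35.65909071   43.16252761  -44.71831707
 -168.94231733]
```

apply_moves:
  moves:
    - [[0, 0, 0], -7.1]
    - [[0, 0, 0], -7.1]
    - [[0, 0, 0], -7.1]
    - [[0, 0, 0], -7.1]
    - [[0, 0, 0], -7.1]

```text
time_s: 9.03
tcp_pos: [0.5195, 0.1901, 0.3259]
ee_rot: [[-0.705, -0.436, 0.559], [-0.576, 0.812, -0.092], [-0.414, -0.387, -0.824]]
wrist_force: [0.3, -1.0, -0.0]
gripper_width: 0.995
gripper_force: 0.0
```

apply_moves:
  moves:
    - [[0, 0, 0], -7.1]
    - [[0, 0, 0], -7.1]
    - [[0, 0, 0], -7.1]
    - [[0, 0, 0], -7.1]
    - [[0, 0, 0], -7.1]

```text
time_s: 9.45
tcp_pos: [0.5195, 0.19, 0.3259]
ee_rot: [[-0.321, -0.764, 0.559], [-0.94, 0.327, -0.092], [-0.112, -0.555, -0.824]]
wrist_force: [-0.5, -0.4, -1.1]
gripper_width: 1.001
gripper_force: 0.0
```

apply_moves:
  moves:
    - [[0, 0, 0], -7.1]
    - [[0, 0, 0], -7.1]
    - [[0, 0, 0], -7.1]
    - [[0, 0, 0], -7.1]
    - [[0, 0, 0], -7.1]

```text
time_s: 9.87
tcp_pos: [0.5195, 0.1901, 0.3259]
ee_rot: [[0.183, -0.809, 0.559], [-0.956, -0.28, -0.092], [0.231, -0.517, -0.824]]
wrist_force: [-0.3, -0.4, 0.6]
gripper_width: 1.002
gripper_force: 0.0
```

apply_moves:
  moves:
    - [[0, 0, 0], -7.1]
    - [[0, 0, 0], -7.1]
    - [[0, 0, 0], -7.1]
    - [[0, 0, 0], -7.1]
    - [[0, 0, 0], -7.1]

```text
time_s: 10.28
tcp_pos: [0.5196, 0.1901, 0.3259]
ee_rot: [[0.618, -0.552, 0.559], [-0.615, -0.783, -0.092], [0.489, -0.287, -0.824]]
wrist_force: [-0.5, -0.4, -0.8]
gripper_width: 0.998
gripper_force: 0.0
```

apply_moves:
  moves:
    - [[0, 0, 0], -7.1]
    - [[0, 0, 0], -7.1]
    - [[0, 0, 0], -7.1]
    - [[0, 0, 0], 0]

```text
time_s: 10.62
tcp_pos: [0.5195, 0.1901, 0.3258]
ee_rot: [[0.776, -0.293, 0.559], [-0.292, -0.952, -0.092], [0.559, -0.092, -0.824]]
wrist_force: [-0.1, -0.9, 0.2]
gripper_width: 0.997
gripper_force: 0.0
```

```bash
sed -i 's/yl=\[np/yl=-np.array([np/; s/,0\]$/,0])/' go.py; python3 go.py .15;  python3 -c "
from station import r
print(r.sense()['joints'],r.sense()['ee_rot'])"
```

```text
t 10.62 tcp [0.5195 0.1901 0.3258] z [ 0.559 -0.092 -0.824] y [-0.293 -0.952 -0.092] w 0.997 F [-0.1 -0.9  0.2]
tool shift [-0.1059 -0.0199  0.1013] rows>= 3.7
turn -8.68
[ 48.57423581  -1.63846719 -35.87927602  43.17214987 -44.58724735
  -5.84737611] [[ 0.77579267 -0.29253541  0.5590785 ]
 [-0.29237432 -0.95183564 -0.09233726]
 [ 0.55916277 -0.09182563 -0.82395695]]
```

apply_moves:
  moves:
    - [[0, 0, 0], -5]
    - [[0, 0, 0], -3.7]
    - [[-0.0203, -0.0071, 0.0203], 0]
    - [[-0.0203, -0.0071, 0.0203], 0]
    - [[-0.0203, -0.0071, 0.0203], 0]

```text
time_s: 11.03
tcp_pos: [0.5071, 0.2151, 0.2405]
ee_rot: [[0.81, -0.176, 0.559], [-0.151, -0.984, -0.09], [0.567, -0.011, -0.824]]
wrist_force: [1.3, 1.2, -1.0]
gripper_width: 0.997
gripper_force: 0.0
```

apply_moves:
  moves:
    - [[-0.0203, -0.0071, 0.0203], 0]
    - [[-0.0203, -0.0071, 0.0203], 0]
    - [[0, 0, 0], 0]

```text
time_s: 11.28
tcp_pos: [0.4972, 0.2288, 0.1787]
ee_rot: [[0.815, -0.172, 0.553], [-0.142, -0.985, -0.097], [0.561, 0.001, -0.828]]
wrist_force: [0.3, -1.4, -0.5]
gripper_width: 1.003
gripper_force: 0.0
```

```bash
python3 go.py 0; python3 - <<'E'
from station import r, imaging, models
import cv2, numpy as np
for n in ("side","top"):
    p=imaging.capture(n); cv2.imwrite(f'pics/{n}1.png',p['frame'])
a=cv2.imread('pics/side1.png')[165:315,150:350]; cv2.imwrite('pics/side1c.png',cv2.resize(a,None,fx=4,fy=4,interpolation=cv2.INTER_CUBIC))
print(r.sense()['joints'])
E
```

```text
t 11.28 tcp [0.4972 0.2288 0.1787] z [ 0.553 -0.097 -0.828] y [-0.172 -0.985  0.001] w 1.003 F [ 0.3 -1.4 -0.5]
tool shift [ 0.0062 -0.003   0.1461] rows>= 3.7
turn 0.21
[ 44.35705825   6.99312212 -52.33798995  73.52041894 -28.51012425
 -30.60059919]
```

View pics/side1c.png

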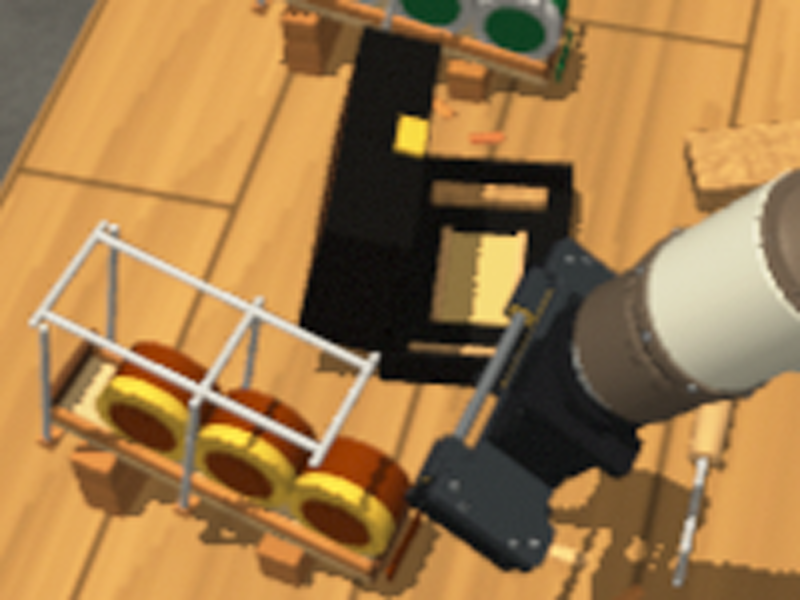

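The crop shows the open gripper in front of the front tin, aligned across the lane and below the wire, with all tins in place. I advance along the tool axis.

apply_moves:
  moves:
    - [[0.0015, -0.001, 0.02], 0]
    - [[0.0015, -0.001, 0.02], 0]
    - [[0.0015, -0.001, 0.02], 0.2]
    - [[0.0015, 0, 0.02], 0]
    - [[0, 0, 0], 0]

```text
time_s: 11.8
tcp_pos: [0.5524, 0.2234, 0.1219]
ee_rot: [[0.809, -0.179, 0.56], [-0.152, -0.984, -0.095], [0.568, -0.008, -0.823]]
wrist_force: [1.2, -0.9, 0.6]
gripper_width: 0.998
gripper_force: 0.0
```

```bash
python3 go.py 0;  python3 -c "
from station import r
print(r.sense()['joints'])"
```

```text
t 11.8 tcp [0.5524 0.2234 0.1219] z [ 0.56  -0.095 -0.823] y [-0.179 -0.984 -0.008] w 0.998 F [ 1.2 -0.9  0.6]
tool shift [-0.0081  0.0015  0.068 ] rows>= 1.7
turn -0.37
[ 28.00831653  15.53019859 -51.92152491 106.00833385 -21.14232196
 -50.31864913]
```

apply_moves:
  moves:
    - [[-0.003, 0, 0.008], -0.4]
    - [[-0.003, 0, 0.008], 0]
    - [[-0.002, 0.001, 0.008], 0]
    - [[0, 0, 0], 0]

```text
time_s: 12.13
tcp_pos: [0.5575, 0.2224, 0.0988]
ee_rot: [[0.81, -0.171, 0.561], [-0.143, -0.985, -0.093], [0.568, -0.005, -0.823]]
wrist_force: [0.4, -0.6, 0.6]
gripper_width: 0.997
gripper_force: 0.0
```

```bash
python3 go.py 0;  python3 -c "
from station import r
print(r.sense()['joints'])"
```

```text
t 12.13 tcp [0.5575 0.2224 0.0988] z [ 0.561 -0.093 -0.823] y [-0.171 -0.985 -0.005] w 0.997 F [ 0.4 -0.6  0.6]
tool shift [0.0007 0.0013 0.046 ] rows>= 1.2
turn 0.1
[ 23.91509634  18.07011066 -51.70300255 117.22840543 -20.58858499
 -57.72803959]
```

Joint 4 is at its limit. I'll carry on in small steps and let it ease the lean slightly, correcting as I go.

apply_moves:
  moves:
    - [[0, 0, 0.008], 0]
    - [[0, 0, 0.008], 0]
    - [[0, 0, 0], 0]

```text
time_s: 12.38
tcp_pos: [0.5661, 0.2246, 0.089]
ee_rot: [[0.814, -0.173, 0.554], [-0.142, -0.985, -0.099], [0.563, 0.002, -0.827]]
wrist_force: [-0.3, -0.5, 0.1]
gripper_width: 1.001
gripper_force: 0.0
```

```bash
echo "s=r.sense(); print(np.round(s['joints'],1), s['gripper_force'])" >> go.py; python3 go.py 0
```

```text
t 12.38 tcp [0.5661 0.2246 0.089 ] z [ 0.554 -0.099 -0.827] y [-0.173 -0.985  0.002] w 1.001 F [-0.3 -0.5  0.1]
tool shift [-0.0003  0.0048  0.0333] rows>= 0.8
turn 0.23
[ 23.8  19.7 -50.7 117.4 -20.7 -57.9] 0.0
```

apply_moves:
  moves:
    - [[0, 0.003, 0.008], 0]
    - [[0, 0.003, 0.008], 0]
    - [[0, 0, 0], 0]

```text
time_s: 12.63
tcp_pos: [0.5738, 0.2198, 0.0803]
ee_rot: [[0.819, -0.179, 0.545], [-0.142, -0.984, -0.109], [0.555, 0.012, -0.832]]
wrist_force: [0.5, -1.0, -0.7]
gripper_width: 0.995
gripper_force: 0.0
```

```bash
python3 go.py 0
```

```text
t 12.63 tcp [0.5738 0.2198 0.0803] z [ 0.545 -0.109 -0.832] y [-0.179 -0.984  0.012] w 0.995 F [ 0.5 -1.  -0.7]
tool shift [-0.0023  0.0014  0.0214] rows>= 0.5
turn 0.25
[ 23.   21.  -50.  117.5 -20.7 -57.5] 0.0
```

apply_moves:
  moves:
    - [[-0.002, 0.002, 0.008], 0]
    - [[-0.002, 0.002, 0.008], 0]
    - [[0, 0, 0], 0]

```text
time_s: 12.88
tcp_pos: [0.5788, 0.2185, 0.0702]
ee_rot: [[0.824, -0.184, 0.536], [-0.143, -0.983, -0.118], [0.548, 0.021, -0.836]]
wrist_force: [-0.0, 0.3, 0.0]
gripper_width: 0.998
gripper_force: 0.0
```

```bash
python3 go.py 0
```

```text
t 12.88 tcp [0.5788 0.2185 0.0702] z [ 0.536 -0.118 -0.836] y [-0.184 -0.983  0.021] w 0.998 F [-0.   0.3  0. ]
tool shift [-0.001   0.0012  0.0102] rows>= 0.3
turn 0.28
[ 22.8  22.4 -49.5 117.6 -20.9 -57.6] 0.0
```

apply_moves:
  moves:
    - [[-0.002, 0.002, 0.007], 0]
    - [[-0.001, 0.001, 0.005], 0]
    - [[0, 0, 0], 0]

```text
time_s: 13.13
tcp_pos: [0.5829, 0.2175, 0.0633]
ee_rot: [[0.827, -0.188, 0.531], [-0.143, -0.982, -0.125], [0.544, 0.027, -0.838]]
wrist_force: [-1.0, 0.1, 0.7]
gripper_width: 1.004
gripper_force: 0.0
```

```bash
python3 go.py 0
```

```text
t 13.13 tcp [0.5829 0.2175 0.0633] z [ 0.531 -0.125 -0.838] y [-0.188 -0.982  0.027] w 1.004 F [-1.   0.1  0.7]
tool shift [-0.0008  0.0013  0.0022] rows>= 0.1
turn 0.27
[ 22.7  23.3 -49.1 117.6 -21.1 -57.7] 0.0
```

apply_moves:
  moves:
    - [[0, 0, 0], 0]
    - [[0, 0, 0], 0]
    - [[0, 0, 0], 0]
    - [[0, 0, 0], 0]
    - [[0, 0, 0], 0]
  hand: 0.03

```text
time_s: 13.55
tcp_pos: [0.5826, 0.2177, 0.0642]
ee_rot: [[0.826, -0.188, 0.531], [-0.143, -0.982, -0.124], [0.545, 0.026, -0.838]]
wrist_force: [0.6, 0.3, 1.1]
gripper_width: 0.708
gripper_force: 0.0
```

apply_moves:
  moves:
    - [[0, 0, 0], 0]
    - [[0, 0, 0], 0]
    - [[0, 0, 0], 0]
    - [[0, 0, 0], 0]

```text
time_s: 13.88
tcp_pos: [0.5826, 0.2178, 0.064]
ee_rot: [[0.826, -0.188, 0.531], [-0.143, -0.982, -0.124], [0.545, 0.026, -0.838]]
wrist_force: [-0.8, 0.5, 0.3]
gripper_width: 0.507
gripper_force: 30.0
```

Gripped: the opening is 44 mm and the force 30 N. Lift slightly, then withdraw along the tool axis.

apply_moves:
  moves:
    - [[0.002, 0, -0.004], 0]
    - [[0.002, 0, -0.006], 0]
    - [[0.001, 0, -0.008], 0]
    - [[0, 0, -0.01], 0]
    - [[0, 0, -0.012], 0]

```text
time_s: 14.3
tcp_pos: [0.5645, 0.2212, 0.099]
ee_rot: [[0.828, -0.188, 0.529], [-0.143, -0.982, -0.125], [0.542, 0.028, -0.84]]
wrist_force: [-0.3, 0.3, -2.3]
gripper_width: 0.497
gripper_force: 30.0
```

apply_moves:
  moves:
    - [[0, 0, -0.015], 0]
    - [[0, 0, -0.018], 0]
    - [[0, 0, -0.018], 0]
    - [[0, 0, -0.018], 0]
    - [[0, 0, -0.018], 0]

```text
time_s: 14.72
tcp_pos: [0.5179, 0.232, 0.1726]
ee_rot: [[0.828, -0.188, 0.529], [-0.143, -0.982, -0.125], [0.543, 0.028, -0.839]]
wrist_force: [0.7, 0.5, -0.9]
gripper_width: 0.502
gripper_force: 30.0
```

apply_moves:
  moves:
    - [[0, 0, -0.018], 0]
    - [[0, 0, -0.018], 0]
    - [[0, 0, -0.018], 0]
    - [[0, 0, 0], 0]

```text
time_s: 15.05
tcp_pos: [0.49, 0.2411, 0.2208]
ee_rot: [[0.825, -0.186, 0.534], [-0.144, -0.982, -0.119], [0.546, 0.022, -0.837]]
wrist_force: [-0.8, 0.9, -1.7]
gripper_width: 0.503
gripper_force: 30.0
```

```bash
python3 go.py 0; python3 - <<'E'
from station import r, imaging, models
import cv2, numpy as np
for n in ("side","top"):
    p=imaging.capture(n); cv2.imwrite(f'pics/{n}2.png',p['frame'])
    print(n,[(np.round(np.array(d['at'])*[560,420],1).tolist(),round(d['confidence'],2)) for d in models.place_of(p,'brown2')])
a=cv2.imread('pics/side2.png')[165:315,150:350]; cv2.imwrite('pics/side2c.png',cv2.resize(a,None,fx=4,fy=4,interpolation=cv2.INTER_CUBIC))
E
```

```text
t 15.05 tcp [0.49   0.2411 0.2208] z [ 0.534 -0.119 -0.837] y [-0.186 -0.982  0.022] w 0.503 F [-0.8  0.9 -1.7]
tool shift [-0.0068  0.0037  0.1864] rows>= 4.7
turn 0.23
[ 52.8   5.3 -45.8  54.9 -37.4 -17.5] 29.987184803467244
side [([209.9, 275.7], 0.94), ([267.3, 270.5], 0.77), ([240.2, 286.5], 0.67), ([269.6, 231.7], 0.4)]
top [([197.6, 180.6], 0.81), ([182.1, 213.8], 0.79), ([202.3, 154.8], 0.66)]
```

View pics/side2c.png

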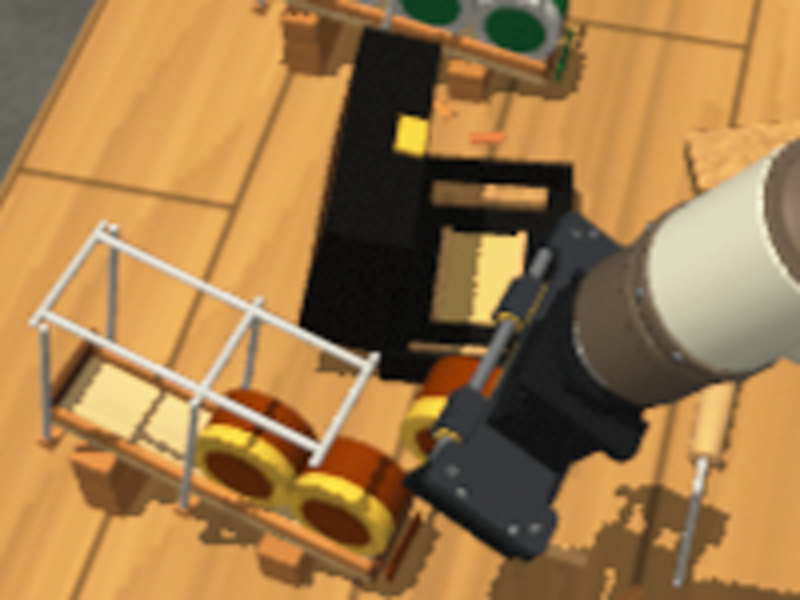

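The picture shows both remaining tins rolled to the stop, at crop (345,510) and (245,465), with the tin held at (450,400). Before the cradle I fit the arm's geometry from the readings, to see which leans are reachable there.

```bash
cat > kin.py <<'E'
import numpy as np
from scipy.optimize import least_squares
from scipy.spatial.transform import Rotation as Ro
D=[([-50.959,22.042,.453,0,-68.411,-14.817],(.2562,-.5694,.2215)),([46.8834,-.0259,-37.4786,45.185,-41.4895,-177.3277],(.5282,.1887,.3058)),
([48.574,-1.638,-35.879,43.172,-44.587,-5.847],(.5195,.1901,.3258)),([44.357,6.993,-52.338,73.520,-28.510,-30.60],(.4972,.2288,.1787)),
([28.008,15.530,-51.92,106.008,-21.142,-50.319],(.5524,.2234,.1219)),([23.915,18.07,-51.703,117.228,-20.589,-57.728],(.5575,.2224,.0988)),
([52.8,5.3,-45.8,54.9,-37.4,-17.5],(.49,.2411,.2208)),([22.7,23.3,-49.1,117.6,-21.1,-57.7],(.5829,.2175,.0633))]
LO=np.array([-179.83,-69.29,-61.27,-181.25,-171.15,-9.14*0-177.46]);LO=np.array([-179.83,-69.29,-61.27,-181.25,-171.15,-177.46]);HI=np.array([179.83,118.12,80.66,117.63,-9.14,177.46])
e=Ro.from_euler
def fk(q,P):
    a1,d1,L2,a3,L3,Lt,off=P
    R1=e('z',q[0],degrees=True); R2=R1*e('y',q[1],degrees=True); R3=R2*e('y',-q[2],degrees=True)
    p=R1.apply([a1,off,d1])+R2.apply([0,0,L2])+R3.apply([L3,0,a3])
    R5=R3*e('x',S4*q[3],degrees=True)*e('y',-q[4],degrees=True)
    p=p+R5.apply([Lt,0,0])
    return p,R5   # tool z = R5 x axis
def fit():
    f=lambda P:np.concatenate([fk(q,P)[0]-np.array(p) for q,p in D])
    s=least_squares(f,[0.0,.3,.4,.0,.4,.25,0]); return s.x,abs(s.fun).max()
S4=1; A=fit(); S4=-1; B=fit()
S4,(P,er)=(1,A) if A[1]<B[1] else (-1,B)
def ik(T,z,q0=(0,20,-30,0,-50)):
    best=None
    for s4 in (-150,-100,-50,0,50,100):
        x0=np.clip([*q0[:3],s4,q0[4]],LO[:5]+1,HI[:5]-1)
        def f(q):
            p,R=fk(q,P); return np.r_[(p-T)*10,R.apply([1,0,0])-z]
        s=least_squares(f,x0,bounds=(LO[:5],HI[:5]),x_scale=30)
        if best is None or s.cost<best.cost: best=s
    p,R=fk(best.x,P)
    return best.x,np.linalg.norm(p-T),np.degrees(np.arccos(np.clip(R.apply([1,0,0])@z,-1,1)))
if __name__=='__main__':
    print(S4,P.round(4),er)
    for q,_ in D[3:6]: print(fk(q,P)[1].apply([1,0,0]).round(3))
    C=np.array([.547,-.0197,.042])
    for t in (0,10,15,20,25,33):
        for az in (-12,0,8):
            z=np.array([np.sin(np.radians(t))*np.cos(np.radians(az)),np.sin(np.radians(t))*np.sin(np.radians(az)),-np.cos(np.radians(t))])
            q,pe,oe=ik(C+.009*z,z); print(t,az,q.round(0),round(pe*1e3,1),round(oe,1))
E
python3 kin.py
```

```text
-1 [ 0.1038  0.1098  0.5106  0.1087  0.2899  0.305  -0.0423] 0.10256240884732745
[ 0.557 -0.095 -0.825]
[ 0.56  -0.095 -0.823]
[ 0.561 -0.093 -0.823]
0 -12 [  2.  27. -41.  -0. -22.] 0.0 0.0
0 0 [  2.  27. -41.  -0. -22.] 0.0 0.0
0 8 [  2.  27. -41.  -0. -22.] 0.0 0.0
10 -12 [  4.  24. -49.  18.  -9.] 0.3 0.7
10 0 [  3.  24. -48.   3.  -9.] 0.5 1.2
10 8 [  2.  24. -48.  -8.  -9.] 0.5 1.1
15 -12 [  7.  22. -56. 118.  -9.] 0.8 3.8
15 0 [  3.  23. -48.   7.  -9.] 2.4 5.9
15 8 [  0.  24. -49. -23.  -9.] 2.1 5.6
20 -12 [  7.  22. -56. 118.  -9.] 1.0 3.1
20 0 [   2.   21.  -59. -181.  -10.] 0.1 0.6
20 8 [   1.   21.  -59. -166.  -10.] 0.0 0.0
25 -12 [  8.  21. -57. 118. -12.] 2.6 6.8
25 0 [   3.   21.  -61. -181.  -15.] 1.3 2.3
25 8 [   1.   21.  -61. -168.  -15.] 1.1 1.9
33 -12 [   2.   21.  -61. -181.  -16.] 5.0 11.2
33 0 [   2.   21.  -61. -181.  -16.] 5.3 9.2
33 8 [  -1.   21.  -61. -161.  -17.] 5.0 8.7
```

```bash
sed -i 's/L3,Lt,off=P/L3,Lt,off,lz,ly=P/; s/R5.apply(\[Lt,0,0\])/R5.apply([Lt,ly,lz])/; s/\.4,\.25,0\])/.4,.25,0,.05,0])/' kin.py; python3 kin.py
```

```text
-1 [-5.000e-04  1.606e-01  5.649e-01 -0.000e+00  4.225e-01  3.067e-01
  4.000e-04 -4.000e-04 -1.598e-01] 0.0044205622553951385
[ 0.557 -0.095 -0.825]
[ 0.56  -0.095 -0.823]
[ 0.561 -0.093 -0.823]
0 -12 [ 15.  27. -23.   0. -40.] 0.0 0.0
0 0 [ 15.  27. -23.   0. -40.] 0.0 0.0
0 8 [ 15.  27. -23.   0. -40.] 0.0 0.0
10 -12 [ 17.  23. -35.  13. -23.] 0.0 0.0
10 0 [ 16.  23. -34.   7. -24.] 0.0 0.0
10 8 [ 16.  23. -32.   3. -25.] 0.0 0.0
15 -12 [ 14.  21. -48.  42. -10.] 0.0 0.0
15 0 [ 16.  22. -42.  19. -13.] 0.0 0.0
15 8 [ 16.  22. -37.   8. -16.] 0.0 0.0
20 -12 [ 13.  21. -48.  45.  -9.] 1.4 4.7
20 0 [ 16.  22. -43.  17.  -9.] 0.7 3.3
20 8 [ 15.  22. -40.   8.  -9.] 0.3 1.5
25 -12 [ -19.   22.  -46. -181.   -9.] 2.0 6.9
25 0 [ 15.  21. -38.  -0.  -9.] 1.3 6.9
25 8 [ 14.  21. -36. -10.  -9.] 0.7 4.2
33 -12 [ -20.   22.  -43. -166.   -9.] 0.6 2.5
33 0 [ -18.   22.  -38. -143.   -9.] 2.2 7.7
33 8 [  5.  21. -29. -50.  -9.] 0.9 5.3
```

The fit is now good to 4 mm. It shows that at the cradle the 33° lean would run joint 5 into its limit, while 10–15° fits well there, and the case only needs about 10°. I'll move in front of the case and reduce the lean in free air against that limit.

apply_moves:
  moves:
    - [[-0.001, 0.034, -0.005], 0]
    - [[-0.001, 0.034, -0.005], 0]
    - [[-0.001, 0.034, -0.005], 0]
    - [[-0.001, 0.034, -0.005], 0]
    - [[-0.001, 0.034, -0.005], 0]

```text
time_s: 15.67
tcp_pos: [0.4402, 0.0736, 0.2395]
ee_rot: [[0.827, -0.189, 0.529], [-0.143, -0.982, -0.127], [0.543, 0.03, -0.839]]
wrist_force: [1.0, -0.6, -1.6]
gripper_width: 0.504
gripper_force: 30.0
```

apply_moves:
  moves:
    - [[-0.001, 0.034, -0.005], 0]
    - [[-0.001, 0.034, -0.005], 0]
    - [[-0.001, 0.02, -0.005], 0]
    - [[0, 0, 0], 0]

```text
time_s: 16.0
tcp_pos: [0.4119, -0.0122, 0.2532]
ee_rot: [[0.826, -0.195, 0.529], [-0.149, -0.98, -0.129], [0.543, 0.027, -0.839]]
wrist_force: [-0.4, 1.2, -2.0]
gripper_width: 0.506
gripper_force: 30.0
```

```bash
cat > c.py <<'E'
import sys,numpy as np
from station import r
import go
R=np.array(r.sense()['ee_rot']); h=float(sys.argv[1]); dx=float(sys.argv[2]) if len(sys.argv)>2 else 0
a=np.radians(8.15)
C=np.array([.547,-.0197,.042+h])+dx*np.array([np.cos(a),np.sin(a),0])
go.go(C-R@np.array([-.0015,0,-.0092]),[np.sin(a),-np.cos(a),0])
s=r.sense(); print(np.round(s['joints'],1),s['gripper_force'],'tilt',np.degrees(np.arccos(-R[2,2])).round(1),'tin ctr',(np.array(s['tcp_pos'])+R@np.array([-.0015,0,-.0092])).round(4))
E
python3 c.py .1
```

```text
[ 32.8 -17.4 -58.1  45.3 -33.7  11.4] 29.986519441008568
t 16.0 tcp [ 0.4119 -0.0122  0.2532] z [ 0.529 -0.129 -0.839] y [-0.195 -0.98   0.027] w 0.506 F [-0.4  1.2 -2. ]
tool shift [ 0.0538 -0.0221  0.1749] rows>= 4.6
turn -15.68
[ 32.8 -17.4 -58.1  45.3 -33.7  11.4] 29.986519441008568 tilt 33.0 tin ctr [ 0.4058 -0.0108  0.2601]
```

apply_moves:
  moves:
    - [[0, 0, 0], -5.2]
    - [[0, 0, 0], -5.2]
    - [[0, 0, 0], -5.2]
    - [[0, 0, 0], 0]

```text
time_s: 16.33
tcp_pos: [0.4141, -0.0085, 0.2532]
ee_rot: [[0.847, 0.042, 0.529], [0.127, -0.984, -0.126], [0.515, 0.174, -0.839]]
wrist_force: [-0.2, 0.1, -2.5]
gripper_width: 0.507
gripper_force: 30.0
```

apply_moves:
  moves:
    - [[-0.01, -0.003, 0.017], 0]
    - [[-0.01, -0.003, 0.017], 0]
    - [[-0.01, -0.003, 0.017], 0]
    - [[-0.01, -0.003, 0.017], 0]
    - [[0, 0, 0], 0]

```text
time_s: 16.75
tcp_pos: [0.4304, -0.0091, 0.2061]
ee_rot: [[0.869, 0.044, 0.493], [0.119, -0.985, -0.121], [0.481, 0.164, -0.861]]
wrist_force: [0.3, -1.6, -2.3]
gripper_width: 0.506
gripper_force: 30.0
```

```bash
python3 c.py .1; python3 -c "
from station import r
print(r.sense()['ee_rot'])"
```

```text
[ 25.6 -10.4 -61.3  53.5 -23.6  22.6] 29.987257956527174
t 16.75 tcp [ 0.4304 -0.0091  0.2061] z [ 0.493 -0.121 -0.861] y [ 0.044 -0.985  0.164] w 0.506 F [ 0.3 -1.6 -2.3]
tool shift [0.0707 0.0051 0.1232] rows>= 3.6
turn -0.32
[ 25.6 -10.4 -61.3  53.5 -23.6  22.6] 29.987257956527174 tilt 30.5 tin ctr [ 0.4246 -0.0082  0.2133]
[[ 0.86865998  0.04407371  0.49344438]
 [ 0.11882092 -0.98549704 -0.12114935]
 [ 0.48094847  0.16386911 -0.86129872]]
```

apply_moves:
  moves:
    - [[-0.018, -0.003, 0.012], 0]
    - [[-0.018, -0.003, 0.012], 0]
    - [[-0.018, -0.003, 0.012], 0]
    - [[-0.018, -0.003, 0.012], 0]
    - [[0, 0, 0], 0]

```text
time_s: 17.17
tcp_pos: [0.4146, -0.0102, 0.1844]
ee_rot: [[0.897, 0.054, 0.438], [0.112, -0.988, -0.108], [0.427, 0.146, -0.892]]
wrist_force: [-0.3, 1.4, -2.3]
gripper_width: 0.504
gripper_force: 30.0
```

```bash
python3 c.py .1
```

```text
[ 27.8  -9.5 -61.3  46.2 -24.5  26.9] 29.987208237871528
t 17.17 tcp [ 0.4146 -0.0102  0.1844] z [ 0.438 -0.108 -0.892] y [ 0.054 -0.988  0.146] w 0.504 F [-0.3  1.4 -2.3]
tool shift [0.1011 0.0103 0.1061] rows>= 3.7
turn -0.93
[ 27.8  -9.5 -61.3  46.2 -24.5  26.9] 29.987208237871528 tilt 26.8 tin ctr [ 0.4092 -0.0094  0.192 ]
```

apply_moves:
  moves:
    - [[-0.024, -0.003, 0.003], 0]
    - [[-0.024, -0.003, 0.003], 0]
    - [[-0.024, -0.003, 0.003], 0]
    - [[-0.024, -0.003, 0.003], 0]
    - [[0, 0, 0], 0]

```text
time_s: 17.58
tcp_pos: [0.3577, -0.0109, 0.1861]
ee_rot: [[0.92, 0.064, 0.386], [0.107, -0.99, -0.091], [0.376, 0.125, -0.918]]
wrist_force: [0.2, 0.4, -1.6]
gripper_width: 0.504
gripper_force: 30.0
```

apply_moves:
  moves:
    - [[-0.024, -0.003, 0.0], 0]
    - [[-0.024, -0.003, 0.0], 0]
    - [[-0.024, -0.003, 0.0], 0]
    - [[0, 0, 0], 0]

```text
time_s: 17.92
tcp_pos: [0.3078, -0.01, 0.1946]
ee_rot: [[0.934, 0.071, 0.351], [0.105, -0.991, -0.079], [0.343, 0.111, -0.933]]
wrist_force: [-0.5, -0.6, -2.5]
gripper_width: 0.504
gripper_force: 30.0
```

```bash
python3 c.py .1
```

```text
[ 49.9 -25.5 -61.3  25.9 -47.2  28.7] 29.987695924937725
t 17.92 tcp [ 0.3078 -0.01    0.1946] z [ 0.351 -0.079 -0.933] y [ 0.071 -0.991  0.111] w 0.504 F [-0.5 -0.6 -2.5]
tool shift [0.2057 0.0208 0.1431] rows>= 6.3
turn -1.63
[ 49.9 -25.5 -61.3  25.9 -47.2  28.7] 29.987695924937725 tilt 21.1 tin ctr [ 0.3032 -0.0094  0.2027]
```

Lean is now 21°. On to above the cradle, held 25 mm towards the robot to keep clear of the lid.

```bash
python3 c.py .09 -.025
```

```text
[ 49.9 -25.5 -61.3  25.9 -47.2  28.7] 29.987695924937725
t 17.92 tcp [ 0.3078 -0.01    0.1946] z [ 0.351 -0.079 -0.933] y [ 0.071 -0.991  0.111] w 0.504 F [-0.5 -0.6 -2.5]
tool shift [0.1788 0.0214 0.144 ] rows>= 5.8
turn -1.63
[ 49.9 -25.5 -61.3  25.9 -47.2  28.7] 29.987695924937725 tilt 21.1 tin ctr [ 0.3032 -0.0094  0.2027]
```

apply_moves:
  moves:
    - [[0.02, 0.0024, 0.016], -0.8]
    - [[0.02, 0.0024, 0.016], -0.8]
    - [[0.02, 0.0024, 0.016], 0]
    - [[0.02, 0.0024, 0.016], 0]
    - [[0.02, 0.0024, 0.016], 0]

```text
time_s: 18.33
tcp_pos: [0.4328, -0.0169, 0.1538]
ee_rot: [[0.932, 0.095, 0.349], [0.132, -0.988, -0.083], [0.337, 0.124, -0.933]]
wrist_force: [-0.2, 0.9, -2.0]
gripper_width: 0.5
gripper_force: 30.0
```

apply_moves:
  moves:
    - [[0.02, 0.0024, 0.016], 0]
    - [[0.02, 0.0024, 0.016], 0]
    - [[0.02, 0.0024, 0.016], 0]
    - [[0.016, 0.002, 0.014], 0]
    - [[0, 0, 0], 0]

```text
time_s: 18.75
tcp_pos: [0.5279, -0.0207, 0.1214]
ee_rot: [[0.933, 0.095, 0.348], [0.132, -0.988, -0.084], [0.336, 0.124, -0.934]]
wrist_force: [0.5, -0.1, -2.6]
gripper_width: 0.505
gripper_force: 30.0
```

```bash
python3 c.py .03 -.006
```

```text
[ 17.4  10.  -49.2  40.7 -16.3  41.5] 29.987133974209428
t 18.75 tcp [ 0.5279 -0.0207  0.1214] z [ 0.348 -0.084 -0.934] y [ 0.095 -0.988  0.124] w 0.505 F [ 0.5 -0.1 -2.6]
tool shift [-0.0028 -0.0051  0.0599] rows>= 1.5
turn -0.08
[ 17.4  10.  -49.2  40.7 -16.3  41.5] 29.987133974209428 tilt 21.0 tin ctr [ 0.5233 -0.0202  0.1295]
```

apply_moves:
  moves:
    - [[-0.001, -0.001, 0.012], 0]
    - [[-0.001, -0.001, 0.012], 0]
    - [[-0.001, -0.001, 0.012], 0]
    - [[0, -0.001, 0.012], 0]
    - [[0, 0, 0], 0]

```text
time_s: 19.17
tcp_pos: [0.5403, -0.0209, 0.0867]
ee_rot: [[0.938, 0.095, 0.335], [0.13, -0.988, -0.086], [0.323, 0.124, -0.938]]
wrist_force: [0.2, 0.1, -2.4]
gripper_width: 0.502
gripper_force: 30.0
```

```bash
python3 c.py .012 -.001
```

```text
[ 10.   14.1 -53.3  63.8  -9.1  24.5] 29.987030897755176
t 19.17 tcp [ 0.5403 -0.0209  0.0867] z [ 0.335 -0.086 -0.938] y [ 0.095 -0.988  0.124] w 0.502 F [ 0.2  0.1 -2.4]
tool shift [-0.0036 -0.0045  0.0417] rows>= 1.1
turn -0.23
[ 10.   14.1 -53.3  63.8  -9.1  24.5] 29.987030897755176 tilt 20.2 tin ctr [ 0.5359 -0.0203  0.0949]
```

apply_moves:
  moves:
    - [[-0.002, -0.002, 0.009], 0]
    - [[-0.001, -0.001, 0.009], 0]
    - [[-0.001, -0.001, 0.009], 0]
    - [[0, 0, 0], 0]

```text
time_s: 19.5
tcp_pos: [0.5484, -0.0168, 0.0738]
ee_rot: [[0.943, 0.096, 0.317], [0.13, -0.988, -0.088], [0.305, 0.125, -0.944]]
wrist_force: [-0.5, -0.2, -2.3]
gripper_width: 0.498
gripper_force: 30.0
```

```bash
python3 c.py .012 -.001
```

```text
[ 10.2  16.2 -52.3  64.   -9.2  24. ] 29.987244489602745
t 19.5 tcp [ 0.5484 -0.0168  0.0738] z [ 0.317 -0.088 -0.944] y [ 0.096 -0.988  0.125] w 0.498 F [-0.5 -0.2 -2.3]
tool shift [-0.0072  0.0003  0.0274] rows>= 0.7
turn -0.27
[ 10.2  16.2 -52.3  64.   -9.2  24. ] 29.987244489602745 tilt 19.2 tin ctr [ 0.5441 -0.0161  0.0821]
```

apply_moves:
  moves:
    - [[-0.007, -0.001, 0.011], 0]
    - [[-0.005, -0.001, 0.011], 0]
    - [[-0.005, -0.001, 0.011], 0]
    - [[0, 0, 0], 0]

```text
time_s: 19.83
tcp_pos: [0.5462, -0.0172, 0.0559]
ee_rot: [[0.953, 0.095, 0.286], [0.127, -0.987, -0.094], [0.274, 0.126, -0.953]]
wrist_force: [0.5, 0.5, -2.0]
gripper_width: 0.502
gripper_force: 30.0
```

```bash
python3 c.py .012 -.001
```

```text
[ 10.3  18.2 -52.2  63.9  -9.2  23.8] 29.98730279970914
t 19.83 tcp [ 0.5462 -0.0172  0.0559] z [ 0.286 -0.094 -0.953] y [ 0.095 -0.987  0.126] w 0.502 F [ 0.5  0.5 -2. ]
tool shift [0.0004 0.0023 0.0112] rows>= 0.3
turn -0.54
[ 10.3  18.2 -52.2  63.9  -9.2  23.8] 29.98730279970914 tilt 17.5 tin ctr [ 0.5422 -0.0166  0.0642]
```

apply_moves:
  moves:
    - [[-0.002, 0.001, 0.008], 0]
    - [[-0.002, 0.001, 0.008], 0]
    - [[-0.002, 0, 0.006], 0]
    - [[0, 0, 0], 0]

```text
time_s: 20.17
tcp_pos: [0.5508, -0.0209, 0.0452]
ee_rot: [[0.958, 0.095, 0.271], [0.125, -0.987, -0.096], [0.258, 0.126, -0.958]]
wrist_force: [-0.0, 0.4, -2.3]
gripper_width: 0.5
gripper_force: 30.0
```

```bash
python3 c.py .003
```

```text
[ 10.   19.8 -51.3  62.8  -9.2  25. ] 29.987168787047267
t 20.17 tcp [ 0.5508 -0.0209  0.0452] z [ 0.271 -0.096 -0.958] y [ 0.095 -0.987  0.126] w 0.5 F [-0.   0.4 -2.3]
tool shift [-0.002  -0.0016  0.0082] rows>= 0.2
turn -0.71
[ 10.   19.8 -51.3  62.8  -9.2  25. ] 29.987168787047267 tilt 16.7 tin ctr [ 0.5469 -0.0202  0.0536]
```

Centred, with about 8 mm to go. Small steps while watching the force.

apply_moves:
  moves:
    - [[-0.003, 0, 0.005], 0]
    - [[-0.002, 0, 0.004], 0]
    - [[0, 0, 0], 0]

```text
time_s: 20.42
tcp_pos: [0.5498, -0.0218, 0.0408]
ee_rot: [[0.96, 0.095, 0.263], [0.124, -0.987, -0.098], [0.25, 0.126, -0.96]]
wrist_force: [-0.3, 0.2, -2.2]
gripper_width: 0.504
gripper_force: 30.0
```

```bash
python3 c.py .003
```

```text
[ 10.   20.3 -51.3  62.5  -9.2  25.2] 29.987217367161065
t 20.42 tcp [ 0.5498 -0.0218  0.0408] z [ 0.263 -0.098 -0.96 ] y [ 0.095 -0.987  0.126] w 0.504 F [-0.3  0.2 -2.2]
tool shift [ 0.0001 -0.0018  0.0042] rows>= 0.1
turn -0.77
[ 10.   20.3 -51.3  62.5  -9.2  25.2] 29.987217367161065 tilt 16.3 tin ctr [ 0.5459 -0.0211  0.0493]
```

apply_moves:
  moves:
    - [[-0.001, -0.001, 0.004], 0]
    - [[-0.001, -0.001, 0.003], 0]
    - [[0, 0, 0], 0]

```text
time_s: 20.67
tcp_pos: [0.5509, -0.02, 0.037]
ee_rot: [[0.962, 0.095, 0.258], [0.124, -0.987, -0.098], [0.245, 0.126, -0.961]]
wrist_force: [0.3, -0.5, -1.4]
gripper_width: 0.506
gripper_force: 30.0
```

```bash
python3 c.py .003
```

```text
[ 10.1  20.8 -51.1  62.7  -9.2  24.9] 29.987269195262343
t 20.67 tcp [ 0.5509 -0.02    0.037 ] z [ 0.258 -0.098 -0.961] y [ 0.095 -0.987  0.126] w 0.506 F [ 0.3 -0.5 -1.4]
tool shift [-0.0003  0.0003  0.0005] rows>= 0.0
turn -0.79
[ 10.1  20.8 -51.1  62.7  -9.2  24.9] 29.987269195262343 tilt 16.0 tin ctr [ 0.5471 -0.0193  0.0455]
```

apply_moves:
  moves:
    - [[-0.001, 0, 0.0025], 0]
    - [[0, 0, 0], 0]

```text
time_s: 20.83
tcp_pos: [0.551, -0.0204, 0.0358]
ee_rot: [[0.962, 0.095, 0.255], [0.123, -0.987, -0.098], [0.243, 0.126, -0.962]]
wrist_force: [0.0, -0.1, -1.8]
gripper_width: 0.503
gripper_force: 30.0
```

```bash
python3 c.py .003
```

```text
[ 10.1  21.  -51.1  62.6  -9.2  25. ] 29.987172153778374
t 20.83 tcp [ 0.551  -0.0204  0.0358] z [ 0.255 -0.098 -0.962] y [ 0.095 -0.987  0.126] w 0.503 F [ 0.  -0.1 -1.8]
tool shift [-0.      0.0001 -0.0007] rows>= 0.0
turn -0.82
[ 10.1  21.  -51.1  62.6  -9.2  25. ] 29.987172153778374 tilt 15.9 tin ctr [ 0.5472 -0.0197  0.0443]
```

apply_moves:
  moves:
    - [[-0.001, 0, 0.0025], 0]
    - [[0, 0, 0], 0]

```text
time_s: 21.0
tcp_pos: [0.5513, -0.0206, 0.0349]
ee_rot: [[0.962, 0.095, 0.254], [0.123, -0.987, -0.099], [0.242, 0.126, -0.962]]
wrist_force: [-1.4, -0.2, 1.1]
gripper_width: 0.503
gripper_force: 30.0
```

apply_moves:
  moves:
    - [[-0.001, 0, 0.0025], 0]
    - [[0, 0, 0], 0]

```text
time_s: 21.17
tcp_pos: [0.552, -0.0207, 0.0347]
ee_rot: [[0.962, 0.095, 0.254], [0.123, -0.987, -0.099], [0.242, 0.126, -0.962]]
wrist_force: [-3.5, 0.8, 6.0]
gripper_width: 0.504
gripper_force: 30.0
```

In contact at about 8 N. Release.

apply_moves:
  moves:
    - [[0, 0, 0], 0]
    - [[0, 0, 0], 0]
    - [[0, 0, 0], 0]
    - [[0, 0, 0], 0]
  hand: 0.065

```text
time_s: 21.5
tcp_pos: [0.5513, -0.0209, 0.0333]
ee_rot: [[0.963, 0.095, 0.251], [0.123, -0.987, -0.099], [0.239, 0.126, -0.963]]
wrist_force: [0.3, 0.1, 0.5]
gripper_width: 0.707
gripper_force: 0.1
```

apply_moves:
  moves:
    - [[0, 0, 0], 0]
    - [[0, 0, 0], 0]
    - [[0, 0, 0], 0]
  hand: 0.075

```text
time_s: 21.75
tcp_pos: [0.5513, -0.0207, 0.0332]
ee_rot: [[0.963, 0.095, 0.251], [0.123, -0.987, -0.099], [0.239, 0.126, -0.963]]
wrist_force: [-0.3, 0.8, 0.2]
gripper_width: 0.838
gripper_force: 0.0
```

```bash
python3 c.py .05 -.03; python3 - <<'E'
from station import r, imaging, models
import cv2, numpy as np
from geo import *
px={}
for n in ("side","top"):
    p=imaging.capture(n); cv2.imwrite(f'pics/{n}3.png',p['frame'])
    print(n,[(np.round(np.array(d['at'])*[560,420],1).tolist(),round(d['confidence'],2)) for d in models.place_of(p,'brown1')], proj(n,[.547,-.0197,.042]))
a=cv2.imread('pics/side3.png')[165:315,150:350]; cv2.imwrite('pics/side3c.png',cv2.resize(a,None,fx=4,fy=4,interpolation=cv2.INTER_CUBIC))
E
```

```text
[ 10.1  21.3 -51.   62.4  -9.2  25.1] 0.0
t 21.75 tcp [ 0.5513 -0.0207  0.0332] z [ 0.251 -0.099 -0.963] y [ 0.095 -0.987  0.126] w 0.838 F [-0.3  0.8  0.2]
tool shift [-0.0176  0.0074 -0.0556] rows>= 1.5
turn -0.84
[ 10.1  21.3 -51.   62.4  -9.2  25.1] 0.0 tilt 15.7 tin ctr [ 0.5475 -0.02    0.0417]
side [([240.8, 290.1], 0.93), ([210.0, 275.3], 0.65), ([272.1, 226.5], 0.37)] [[269.51203317 228.06596855]]
top [([198.9, 182.4], 0.86), ([200.7, 156.3], 0.66), ([284.9, 193.6], 0.41)] [[282.98211403 192.32609653]]
```

View pics/side3c.png

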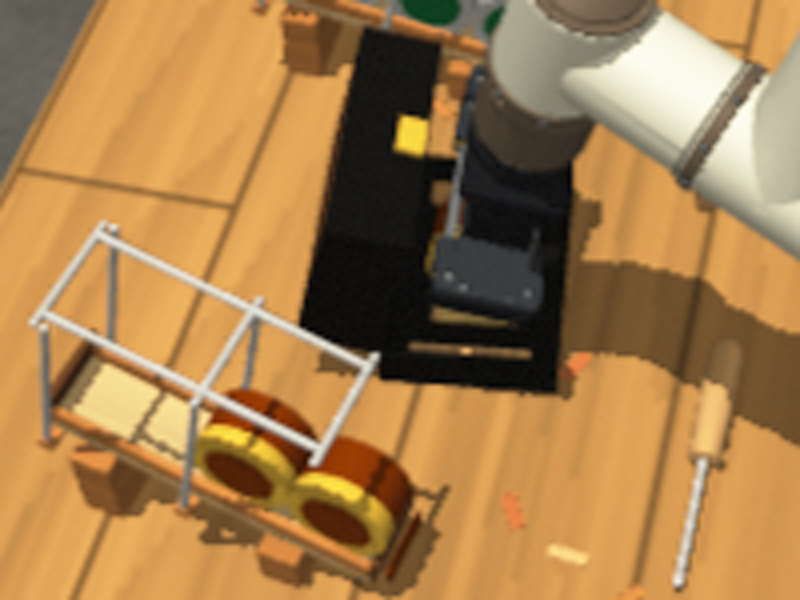

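The view shows the tin on the cradle between the opened fingers, around crop (445,250), with the rack undisturbed. Retreat, close the fingers, and plan the lid push from behind.

apply_moves:
  moves:
    - [[0, 0, -0.008], 0]
    - [[0, 0, -0.012], 0]
    - [[0, 0, -0.02], 0]
    - [[0, 0, -0.025], 0]
    - [[0, 0, -0.025], 0]

```text
time_s: 22.37
tcp_pos: [0.5282, -0.0111, 0.1201]
ee_rot: [[0.964, 0.095, 0.25], [0.123, -0.988, -0.098], [0.238, 0.125, -0.963]]
wrist_force: [2.0, -0.1, 0.5]
gripper_width: 0.859
gripper_force: 0.0
```

apply_moves:
  moves:
    - [[0, 0, -0.03], 0]
    - [[0, 0, -0.03], 0]
    - [[0, 0, -0.03], 0]
    - [[0, 0, -0.03], 0]
    - [[0, 0, -0.03], 0]

```text
time_s: 22.78
tcp_pos: [0.4901, 0.003, 0.2656]
ee_rot: [[0.963, 0.095, 0.252], [0.123, -0.988, -0.099], [0.239, 0.126, -0.963]]
wrist_force: [1.2, 0.8, -0.6]
gripper_width: 0.862
gripper_force: 0.0
```

apply_moves:
  moves:
    - [[0, 0, -0.03], 0]
    - [[0, 0, -0.03], 0]
    - [[0, 0, 0], 0]
  hand: 0.0

```text
time_s: 23.03
tcp_pos: [0.4777, 0.0099, 0.329]
ee_rot: [[0.96, 0.095, 0.264], [0.124, -0.988, -0.095], [0.252, 0.123, -0.96]]
wrist_force: [0.9, 0.7, 0.1]
gripper_width: 0.714
gripper_force: 0.0
```

```bash
cat > l.py <<'E'
import sys,numpy as np
from station import r, imaging, models
import go, cv2
from geo import *
qc=np.array([.6124,-.0104,np.radians(8.15)])
# args: theta, d, gap(out of panel, m)
th,d,gap=map(float,sys.argv[1:4])
R=np.array(r.sense()['ee_rot'])
def K(th,d,gap):
    h=.06+gap; return W(qc,(-d*np.cos(th)+h*np.sin(th),0,.036+d*np.sin(th)+h*np.cos(th)))[0]
a=np.radians(8.15)
go.go(K(th,d,gap)+.0095*R[:,0],[np.sin(a),-np.cos(a),0])
s=r.sense(); print(np.round(s['joints'],1),R[:,0].round(3))
k=np.array(s['tcp_pos'])-.0095*R[:,0]; rel=Rz(-qc[2])@(k-[*qc[:2],.036]); rad=np.hypot(rel[0],rel[2])
# lid angle if K touches panel: d=sqrt(rad^2-.06^2)
if rad>.06: print('rel',rel.round(4),'theta if touching',(np.arctan2(rel[2],-rel[0])-np.arctan2(.06,np.sqrt(rad**2-.06**2))).round(3),'d',np.sqrt(rad**2-.06**2).round(3))
E
python3 l.py 1.34 .112 .04
python3 - <<'E'
from station import imaging, models
import cv2, numpy as np
from geo import *
px={}
for n in ("side","top"):
    p=imaging.capture(n); cv2.imwrite(f'pics/{n}4.png',p['frame'])
    for t in ('brown1','lid_edge'): print(n,[(np.round(np.array(d['at'])*[560,420],1).tolist(),round(d['confidence'],2)) for d in models.place_of(p,t)], proj(n,[.547,-.0197,.042]))
a=cv2.imread('pics/top4.png')[95:230,170:330]; cv2.imwrite('pics/top4c.png',cv2.resize(a,None,fx=4,fy=4,interpolation=cv2.INTER_CUBIC))
E
```

```text
[ 28.5  -4.5 -23.4  13.8 -60.8  62.2] 0.0
t 23.03 tcp [0.4777 0.0099 0.329 ] z [ 0.264 -0.095 -0.96 ] y [ 0.095 -0.988  0.123] w 0.714 F [0.9 0.7 0.1]
tool shift [0.1652 0.0097 0.2099] rows>= 6.7
turn -0.78
[ 28.5  -4.5 -23.4  13.8 -60.8  62.2] [0.96  0.124 0.252]
rel [-0.1397  0.0393  0.2906] theta if touching 0.936 d 0.317
side [([270.4, 227.8], 0.83), ([239.9, 288.8], 0.68), ([209.4, 278.0], 0.64)] [[269.51203317 228.06596855]]
side [([235.1, 196.6], 0.69)] [[269.51203317 228.06596855]]
top [([201.5, 154.9], 0.82), ([284.9, 192.4], 0.78), ([198.0, 182.1], 0.61)] [[282.98211403 192.32609653]]
top [([279.3, 153.7], 0.9), ([144.4, 333.5], 0.73), ([422.3, 303.1], 0.67)] [[282.98211403 192.32609653]]
```

View pics/top4c.png

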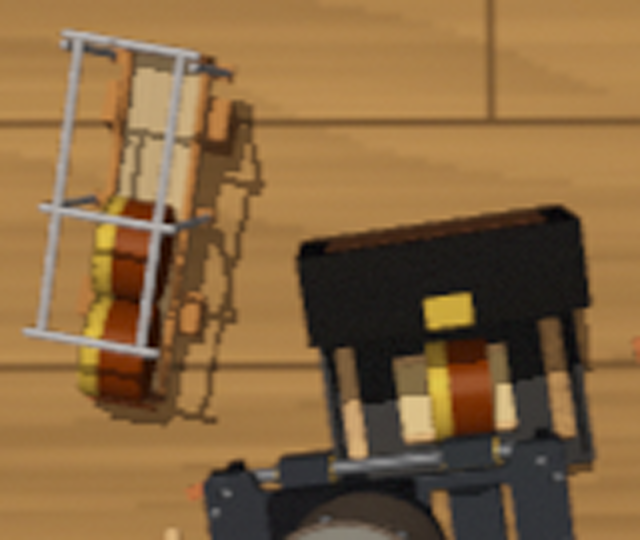

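The tin sits squarely on the cradle at crop (460,390), with the lid still open and the other tins seated. Now over and behind the lid.

apply_moves:
  moves:
    - [[0.0347, 0.0037, 0.0141], 0]
    - [[0.0347, 0.0037, 0.0141], 0]
    - [[0.0347, 0.0037, 0.0141], 0]
    - [[0.0347, 0.0037, 0.0141], 0]
    - [[0.0347, 0.0037, 0.0141], 0]

```text
time_s: 23.75
tcp_pos: [0.664, 0.0043, 0.2956]
ee_rot: [[0.964, 0.095, 0.249], [0.123, -0.987, -0.1], [0.236, 0.127, -0.963]]
wrist_force: [0.1, 1.1, 0.6]
gripper_width: 0.071
gripper_force: 0.0
```

apply_moves:
  moves:
    - [[0.0347, 0.0037, 0.0141], 0]
    - [[0.0347, 0.0037, 0.0141], 0]
    - [[0, 0, 0], 0]
    - [[0, 0, 0], 0]

```text
time_s: 24.08
tcp_pos: [0.7379, 0.0028, 0.2822]
ee_rot: [[0.965, 0.094, 0.243], [0.122, -0.987, -0.101], [0.231, 0.128, -0.965]]
wrist_force: [-0.6, 0.3, 0.3]
gripper_width: 0.005
gripper_force: 0.0
```

```bash
python3 l.py 1.34 .115 .04
```

```text
[ 16.6  24.4   7.1  11.  -61.1  75.4] 0.0
t 24.08 tcp [0.7379 0.0028 0.2822] z [ 0.243 -0.101 -0.965] y [ 0.094 -0.987  0.128] w 0.005 F [-0.6  0.3  0.3]
tool shift [-0.0699 -0.0164  0.0944] rows>= 3.0
turn -0.93
[ 16.6  24.4   7.1  11.  -61.1  75.4] [0.965 0.122 0.231]
rel [ 0.1168 -0.0046  0.2441] theta if touching 1.794 d 0.264
```

apply_moves:
  moves:
    - [[-0.005, -0.004, 0.024], 0]
    - [[-0.005, -0.004, 0.024], 0]
    - [[-0.005, -0.004, 0.024], 0]
    - [[-0.01, -0.004, 0.022], 0]
    - [[-0.02, 0, 0], 0]

```text
time_s: 24.5
tcp_pos: [0.7136, 0.0041, 0.1792]
ee_rot: [[0.965, 0.095, 0.244], [0.123, -0.987, -0.1], [0.231, 0.127, -0.965]]
wrist_force: [-0.6, 0.9, -0.3]
gripper_width: 0.0
gripper_force: 0.0
```

apply_moves:
  moves:
    - [[-0.018, 0, 0], 0]
    - [[0, 0, 0], 0]

```text
time_s: 24.67
tcp_pos: [0.6938, 0.0011, 0.1793]
ee_rot: [[0.964, 0.095, 0.246], [0.123, -0.987, -0.1], [0.234, 0.127, -0.964]]
wrist_force: [-0.9, 1.0, 0.1]
gripper_width: 0.004
gripper_force: 0.0
```

```bash
python3 l.py 1.34 .115 0; cat >> l.py <<'E'
if len(sys.argv)>4:   # plan rows: list of thetas
    p=np.array(s['tcp_pos'])
    for t in map(float,sys.argv[4].split(',')):
        T=K(t,d,gap)+.0095*R[:,0]; print(t,(R.T@(T-p)).round(4)); p=T
E
python3 l.py 1.34 .115 0 1.3,1.2,1.1,1.0,.9,.8,.7,.6,.5,.4,.3,.2,.1,.05,0 | tail -15
```

```text
[ 17.5  23.8 -10.1  13.9 -45.   70. ] 0.0
t 24.67 tcp [0.6938 0.0011 0.1793] z [ 0.246 -0.1   -0.964] y [ 0.095 -0.987  0.127] w 0.004 F [-0.9  1.   0.1]
tool shift [-0.0434 -0.0001  0.0054] rows>= 1.1
turn -0.88
[ 17.5  23.8 -10.1  13.9 -45.   70. ] [0.964 0.123 0.234]
rel [0.073 0.    0.141] theta if touching 1.661 d 0.147
1.3 [-0.048   0.0003  0.0031]
1.2 [-0.012   0.0009 -0.0049]
1.1 [-0.0124  0.0007 -0.0037]
1.0 [-0.0127  0.0005 -0.0025]
0.9 [-0.0129  0.0004 -0.0012]
0.8 [-0.013   0.0002  0.0001]
0.7 [-0.0129  0.      0.0014]
0.6 [-0.0127 -0.0002  0.0026]
0.5 [-0.0124 -0.0003  0.0039]
0.4 [-0.0119 -0.0005  0.0051]
0.3 [-0.0114 -0.0007  0.0062]
0.2 [-0.0107 -0.0008  0.0073]
0.1 [-0.0099 -0.001   0.0083]
0.05 [-0.0046 -0.0005  0.0045]
0.0 [-0.0044 -0.0006  0.0047]
```

Push the lid at about 0.6 rad/s, checking partway.

apply_moves:
  moves:
    - [[-0.016, 0, 0.001], 0]
    - [[-0.016, 0, 0.001], 0]
    - [[-0.008, 0, 0.0005], 0]
    - [[-0.008, 0, 0.0005], 0]
    - [[0, 0, 0], 0]

```text
time_s: 25.08
tcp_pos: [0.6521, -0.0042, 0.1669]
ee_rot: [[0.963, 0.095, 0.252], [0.123, -0.987, -0.099], [0.24, 0.126, -0.963]]
wrist_force: [-0.4, 0.5, 0.2]
gripper_width: 0.005
gripper_force: 0.0
```

apply_moves:
  moves:
    - [[-0.006, 0.0004, -0.0025], 0]
    - [[-0.006, 0.0004, -0.0025], 0]
    - [[-0.006, 0.0004, -0.002], 0]
    - [[-0.006, 0.0003, -0.002], 0]
    - [[-0.006, 0.0003, -0.0013], 0]

```text
time_s: 25.5
tcp_pos: [0.6224, -0.0082, 0.1705]
ee_rot: [[0.962, 0.095, 0.255], [0.123, -0.987, -0.098], [0.242, 0.126, -0.962]]
wrist_force: [3.8, 0.2, 3.1]
gripper_width: 0.007
gripper_force: 1.7
```

```bash
python3 l.py .9 .115 0 .9,.8,.7
```

```text
[ 18.7  17.4 -22.1  16.  -39.3  66.3] 1.7251149112780695
t 25.5 tcp [ 0.6224 -0.0082  0.1705] z [ 0.255 -0.098 -0.962] y [ 0.095 -0.987  0.126] w 0.007 F [3.8 0.2 3.1]
tool shift [-0.0258  0.0014 -0.0013] rows>= 0.6
turn -0.82
[ 18.7  17.4 -22.1  16.  -39.3  66.3] [0.962 0.123 0.242]
rel [0.001  0.0009 0.1322] theta if touching 1.107 d 0.118
0.9 [-0.0258  0.0014 -0.0013]
0.8 [-0.013   0.0002 -0.    ]
0.7 [-0.0129  0.      0.0012]
```

Contact is at 4–5 N, as expected. Keep following the arc.

apply_moves:
  moves:
    - [[-0.0065, 0.0004, -0.001], 0]
    - [[-0.0065, 0.0004, -0.0005], 0]
    - [[-0.0065, 0.0003, 0], 0]
    - [[-0.0065, 0.0003, 0], 0]
    - [[-0.0065, 0, 0], 0]

```text
time_s: 25.92
tcp_pos: [0.5894, -0.0141, 0.1632]
ee_rot: [[0.963, 0.095, 0.251], [0.123, -0.987, -0.099], [0.239, 0.127, -0.963]]
wrist_force: [0.7, 0.8, 4.7]
gripper_width: 0.002
gripper_force: 2.0
```

apply_moves:
  moves:
    - [[-0.0065, 0, 0], 0]
    - [[-0.0065, 0, 0.0005], 0]
    - [[-0.0065, 0, 0.0007], 0]
    - [[-0.0063, 0, 0.0013], 0]
    - [[-0.0063, 0, 0.0013], 0]

```text
time_s: 26.33
tcp_pos: [0.5591, -0.0184, 0.151]
ee_rot: [[0.964, 0.095, 0.25], [0.123, -0.987, -0.099], [0.238, 0.127, -0.963]]
wrist_force: [0.1, 0.2, 1.3]
gripper_width: 0.002
gripper_force: 1.0
```

```bash
python3 l.py .5 .115 0 .5,.4,.3,.2
```

```text
[ 19.7  12.9 -32.6  18.5 -34.1  62.2] 1.0204994142986834
t 26.33 tcp [ 0.5591 -0.0184  0.151 ] z [ 0.25  -0.099 -0.963] y [ 0.095 -0.987  0.127] w 0.002 F [0.1 0.2 1.3]
tool shift [-0.01   -0.0004  0.0026] rows>= 0.3
turn -0.87
[ 19.7  12.9 -32.6  18.5 -34.1  62.2] [0.964 0.123 0.238]
rel [-0.0631 -0.0002  0.1127] theta if touching 0.577 d 0.114
0.5 [-0.01   -0.0004  0.0026]
0.4 [-0.0119 -0.0005  0.005 ]
0.3 [-0.0114 -0.0007  0.0062]
0.2 [-0.0107 -0.0008  0.0073]
```

apply_moves:
  moves:
    - [[-0.006, 0, 0.002], 0]
    - [[-0.006, 0, 0.002], 0]
    - [[-0.006, 0, 0.0026], 0]
    - [[-0.006, 0, 0.0026], 0]
    - [[-0.0057, 0, 0.0031], 0]

```text
time_s: 26.75
tcp_pos: [0.534, -0.0231, 0.1322]
ee_rot: [[0.963, 0.095, 0.251], [0.123, -0.987, -0.099], [0.238, 0.126, -0.963]]
wrist_force: [0.3, 0.6, 0.8]
gripper_width: 0.006
gripper_force: 0.7
```

apply_moves:
  moves:
    - [[-0.0057, 0, 0.0031], 0]
    - [[-0.0053, 0, 0.0037], 0]
    - [[-0.0053, 0, 0.0037], 0]
    - [[0, 0, 0], 0]

```text
time_s: 27.08
tcp_pos: [0.5195, -0.027, 0.1172]
ee_rot: [[0.964, 0.094, 0.248], [0.123, -0.987, -0.101], [0.235, 0.127, -0.964]]
wrist_force: [-0.1, -0.5, -0.9]
gripper_width: 0.008
gripper_force: 0.1
```

```bash
python3 l.py .1 .115 0 .1,.05,0,-.03
```

```text
[ 19.8  11.9 -41.5  23.3 -26.9  56.6] 0.06999379838816822
t 27.08 tcp [ 0.5195 -0.027   0.1172] z [ 0.248 -0.101 -0.964] y [ 0.094 -0.987  0.127] w 0.008 F [-0.1 -0.5 -0.9]
tool shift [-0.0066 -0.0039  0.006 ] rows>= 0.2
turn -0.89
[ 19.8  11.9 -41.5  23.3 -26.9  56.6] [0.964 0.123 0.235]
rel [-0.1036 -0.0031  0.079 ] theta if touching 0.173 d 0.116
0.1 [-0.0066 -0.0039  0.006 ]
0.05 [-0.0046 -0.0005  0.0045]
0.0 [-0.0044 -0.0006  0.0047]
-0.03 [-0.0025 -0.0004  0.0029]
```

apply_moves:
  moves:
    - [[-0.0035, -0.002, 0.004], 0]
    - [[-0.0035, -0.002, 0.004], 0]
    - [[-0.0025, 0, 0.004], 0]
    - [[-0.002, 0, 0.004], 0]

```text
time_s: 27.42
tcp_pos: [0.5136, -0.0252, 0.0995]
ee_rot: [[0.963, 0.095, 0.251], [0.123, -0.987, -0.099], [0.238, 0.127, -0.963]]
wrist_force: [-0.6, 0.4, 2.1]
gripper_width: 0.006
gripper_force: 0.9
```

apply_moves:
  moves:
    - [[-0.002, 0, 0.004], 0]
    - [[-0.002, 0, 0.003], 0]
    - [[0, 0, 0], 0]

```text
time_s: 27.67
tcp_pos: [0.514, -0.0255, 0.0978]
ee_rot: [[0.961, 0.096, 0.26], [0.125, -0.987, -0.099], [0.247, 0.128, -0.961]]
wrist_force: [-22.2, 8.1, 42.4]
gripper_width: 0.003
gripper_force: 20.8
```

```bash
python3 l.py 0 .115 0 0,-.03
```

```text
[ 19.3  12.8 -45.9  29.4 -21.4  50.6] 20.768880204559537
t 27.67 tcp [ 0.514  -0.0255  0.0978] z [ 0.26  -0.099 -0.961] y [ 0.096 -0.987  0.128] w 0.003 F [-22.2   8.1  42.4]
tool shift [-0.0059 -0.0005 -0.0022] rows>= 0.2
turn -0.71
[ 19.3  12.8 -45.9  29.4 -21.4  50.6] [0.961 0.125 0.247]
rel [-0.1087 -0.0009  0.0594] theta if touching -0.005 d 0.108
0.0 [-0.0059 -0.0005 -0.0022]
-0.03 [-0.0026 -0.0004  0.0029]
```

The lid hit its stop: force rises and the tip is at 0.0955 m. Back off and look.

apply_moves:
  moves:
    - [[0.001, 0, -0.005], 0]
    - [[0.002, 0, -0.01], 0]
    - [[0, 0, -0.03], 0]
    - [[0, 0, -0.03], 0]
    - [[0, 0, -0.03], 0]

```text
time_s: 28.08
tcp_pos: [0.488, -0.0155, 0.1947]
ee_rot: [[0.964, 0.095, 0.25], [0.123, -0.987, -0.099], [0.238, 0.127, -0.963]]
wrist_force: [1.0, 0.9, 0.5]
gripper_width: 0.008
gripper_force: 0.0
```

apply_moves:
  moves:
    - [[0, 0, -0.03], 0]
    - [[-0.03, 0, -0.02], 0]
    - [[-0.03, 0, -0.02], 0]
    - [[-0.03, 0, -0.02], 0]
    - [[0, 0, 0], 0]

```text
time_s: 28.5
tcp_pos: [0.3759, -0.0188, 0.2613]
ee_rot: [[0.962, 0.095, 0.256], [0.123, -0.988, -0.096], [0.244, 0.124, -0.962]]
wrist_force: [1.2, -0.0, 0.2]
gripper_width: 0.005
gripper_force: 0.0
```

```bash
python3 - <<'E'
from station import r,imaging, models
import cv2, numpy as np
from geo import *
qc=np.array([.6124,-.0104,np.radians(8.15)])
print(r.sense()['wrist_force'])
for n in ("side","top"):
    p=imaging.capture(n); cv2.imwrite(f'pics/{n}5.png',p['frame'])
    for t in ('brown2','lid_edge'): print(n,t,[(np.round(np.array(d['at'])*[560,420],1).tolist(),round(d['confidence'],2)) for d in models.place_of(p,t)])
    print('closed lid_edge',proj(n,W(qc,(-.117,0,.096))), 'at .1 rad',proj(n,W(qc,(-.11,0,.107))))
a=cv2.imread('pics/side5.png')[165:315,150:350]; cv2.imwrite('pics/side5c.png',cv2.resize(a,None,fx=4,fy=4,interpolation=cv2.INTER_CUBIC))
E
```

```text
[ 1.24282792 -0.00556494  0.16195313]
side brown2 [([237.1, 289.0], 0.96), ([209.5, 272.4], 0.85)]
side lid_edge [([287.1, 214.6], 0.7), ([387.0, 141.9], 0.59)]
closed lid_edge [[286.44926032 217.85837379]] at .1 rad [[284.05806992 215.34585549]]
top brown2 [([197.7, 180.7], 0.66), ([203.7, 155.7], 0.6)]
top lid_edge [([285.2, 205.7], 0.75), ([145.0, 335.9], 0.75), ([421.6, 302.0], 0.58)]
closed lid_edge [[285.96433484 208.7663719 ]] at .1 rad [[285.6733402  206.14598779]]
```

View pics/side5c.png

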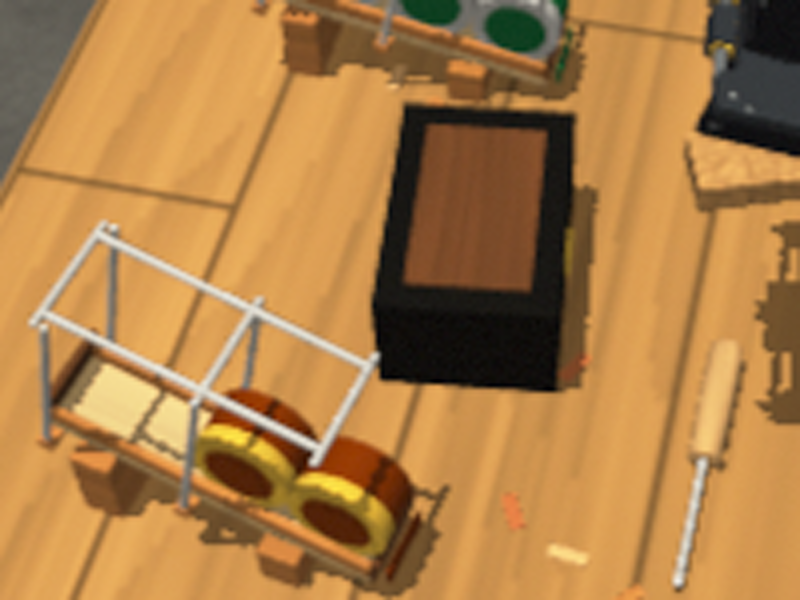

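The crop shows the lid flat and shut, with no gap at (470,340), the tins seated, and the arm clear. Hand in.

```bash
python3 -c "
from station import r
print(r.finish_job())"
```

```text
the job is handed in; nothing more can be done
None
```

The job is handed in, with no verdict returned: the front brown tin is on the cradle in the black case, the other two rolled forward to the stop, the lid looks fully shut in the last picture, and the green tins were never touched.

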